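# Put the burner caps back on their own burners

## Task

Someone put the four black burner caps of this gas hob back on the wrong burners after cleaning. Put each cap on the burner of its own size, the smallest cap on the smallest burner and so on up to the largest, set down gently rather than dropped, right way up, centred and lying flat on its seat; a cap can be laid aside on the wooden trivet meanwhile. Leave the scrubbing brush where it lies.

Things in the scene. Friction and masses are not known exactly. Their poses are not given: they have to be found in the camera images.
- cap_small: The smallest of four loose burner caps: round matt black enamelled disc, 42 mm across, 14 mm thick, about 80 g, lying level on a burner of another size. Underneath hollow (29 mm wide, 6 mm deep, alike on all four caps): it lies level on its rim on any flat surface and fits over any burner's spigot. Origin: centre of its underside; z up through its nearly flat top.
- cap_medium: The second smallest of four loose burner caps: round matt black enamelled disc, 51 mm across, 14 mm thick, about 110 g, lying level on a burner of another size. Underneath hollow (29 mm wide, 6 mm deep, alike on all four caps): it lies level on its rim on any flat surface and fits over any burner's spigot. Origin: centre of its underside; z up through its nearly flat top.
- cap_large: The second largest of four loose burner caps: round matt black enamelled disc, 60 mm across, 14 mm thick, about 150 g, lying level on a burner of another size. Underneath hollow (29 mm wide, 6 mm deep, alike on all four caps): it lies level on its rim on any flat surface and fits over any burner's spigot. Origin: centre of its underside; z up through its nearly flat top.
- cap_giant: The largest of four loose burner caps: round matt black enamelled disc, 69 mm across, 14 mm thick, about 200 g, lying level on a burner of another size. Underneath hollow (29 mm wide, 6 mm deep, alike on all four caps): it lies level on its rim on any flat surface and fits over any burner's spigot. Origin: centre of its underside; z up through its nearly flat top.
- burner_small: The smallest of four burners, for the smallest cap, fixed on the hob: chrome drip bowl 84 mm across, 5 mm high, visible round any cap; in it an aluminium head 36 mm across. Its flat top, the seat, is 30 mm above the origin; a spigot in its centre, 11 mm across, 4 mm high, enters the cap's hollow with 9 mm play all round. Origin: burner centre, level with the hob's top; z up.
- burner_medium: The second smallest of four burners, for the second smallest cap, fixed on the hob: chrome drip bowl 100 mm across, 5 mm high, visible round any cap; in it an aluminium head 45 mm across. Its flat top, the seat, is 30 mm above the origin; a spigot in its centre, 11 mm across, 4 mm high, enters the cap's hollow with 9 mm play all round. Origin: burner centre, level with the hob's top; z up.
- burner_large: The second largest of four burners, for the second largest cap, fixed on the hob: chrome drip bowl 116 mm across, 5 mm high, visible round any cap; in it an aluminium head 54 mm across. Its flat top, the seat, is 30 mm above the origin; a spigot in its centre, 11 mm across, 4 mm high, enters the cap's hollow with 9 mm play all round. Origin: burner centre, level with the hob's top; z up.
- burner_giant: The largest of four burners, for the largest cap, fixed on the hob: chrome drip bowl 132 mm across, 5 mm high, visible round any cap; in it an aluminium head 63 mm across. Its flat top, the seat, is 30 mm above the origin; a spigot in its centre, 11 mm across, 4 mm high, enters the cap's hollow with 9 mm play all round. Origin: burner centre, level with the hob's top; z up.
- trivet: Round flat wooden trivet, 112 mm across and 10 mm high, fixed on the counter beside the hob, empty: room to lay a cap aside. Origin: centre of its underside at counter level. Within 100 mm of its centre stands nothing else higher than 10 mm.
- brush: Loose wooden scrubbing brush, 135 x 42 mm and 34 mm high, lying bristles down in the middle of the hob between the burners. Origin: centre of its underside; its x axis along its length.
Things that resemble listed ones, but are neither listed nor needed, are in the scene too. Leave any red or white look-alike of the cap_small alone.

How it is judged (in metres and radians):
At the end, for the whole second after the job is handed in: Each of the four caps lies at rest on the burner of its own size: centre within 11 mm of the burner's centre, underside on the seat (27 to 32.5 mm above the burner's origin), level within 0.06 rad (horizontal distance between cap_small and burner_small below 0.011 m and z of cap_small in the frame of burner_small between 0.027 and 0.0325 m and angle between each of cap_small, cap_medium, cap_large, cap_giant's own z axis and vertical below 0.06 rad and linear speed of each of cap_small, cap_medium, cap_large, cap_giant below 0.02 m/s and horizontal distance between cap_medium and burner_medium below 0.011 m and z of cap_medium in the frame of burner_medium between 0.027 and 0.0325 m and horizontal distance between cap_large and burner_large below 0.011 m and z of cap_large in the frame of burner_large between 0.027 and 0.0325 m and horizontal distance between cap_giant and burner_giant below 0.011 m and z of cap_giant in the frame of burner_giant between 0.027 and 0.0325 m); the robot touches nothing.
It fails at once if a cap is tipped over (more than 60 degrees) (angle between any of cap_small, cap_medium, cap_large, cap_giant's own z axis and vertical above 1.05 rad).
It fails at once if a cap is let drop (falls freely from more than about 13 mm) ((linear speed of cap_small above 0.5 m/s and contact force between cap_small and the fingers below 0.05 N) or (linear speed of cap_medium above 0.5 m/s and contact force between cap_medium and the fingers below 0.05 N) or (linear speed of cap_large above 0.5 m/s and contact force between cap_large and the fingers below 0.05 N) or (linear speed of cap_giant above 0.5 m/s and contact force between cap_giant and the fingers below 0.05 N)).
It fails at once if the scrubbing brush is moved by more than 30 mm (distance of brush from where it was at the start of the episode above 0.03 m).
It also fails if it takes over 138 s, if anything falls off the work surface, if the arm or the gripper's body presses on something with over 40 N, if the wrist force passes 120 N, or if a joint passes its speed limit or range.

## Robot

A 7-joint arm with a two-finger parallel gripper is mounted at the origin on the work surface. World frame = base frame: x ahead of the robot, y to its left, z up, the work surface at z = 0. Lengths are in mm, angles in rad, forces in N, time in s.
With the tool pointing down it reaches from about 400 to 850 mm from the base axis. Payload 10.4 kg.
Tool frame: the origin (TCP) lies midway between the tips of the shut fingers; the grasp point (between the pads) lies behind it (r.pinch_z is the z of the grasp point in the tool frame, in mm); z points along the fingers, y is the direction in which the jaws open and shut (so a half turn about z gives the same grasp; the last joint's range is limited). The gripper opens to 85 mm and grips with 20 to 120 N. Pads are 22 mm wide; open, the fingers measure 114 mm over their backs; the gripper's body (76 mm by 85 mm) begins 54 mm behind the grasp point. The pads swing forward as they close: fully open they stand 13 mm farther back than shut.
Start: joints at [1.091, 0.332, -0.065, 1.46, 0.022, 1.35, -0.088], TCP at [275.698, -560.93, 231.338] pointing down, gripper open.
Joint ranges: [-2.6, 2.6], [-0.5, 2.12], [-1.47, 1.34], [0.16, 2.42], [-1.27, 4.41], [0.06, 2.06], [-2.6, 2.6]. Speed limits (rad/s): [2.22, 2.22, 2.79, 2.79, 3.14, 3.14, 3.14].

## Interface

Orientations are given as a unit quaternion [w, x, y, z].
In Python, from cell import r gives the robot as it stands. The module is installed in compiled form; this text tells all that it offers.
- The arm moves only by the shell command python3 -m crank 'ROWS' [FORCE]. ROWS is JSON, one flat list of numbers, 7 for each row, row after row: the turn, a rotation vector about the tool's x, y, z in degrees, then the shift along the tool's x, y, z in mm, then the finger opening in mm, from 0 to 85.4. In form: [wx, wy, wz, tx, ty, tz, hand, wx, wy, wz, tx, ty, tz, hand, ...]. A call has 1 to 8 rows; each row is the pose to reach, as a shift and turn from the pose commanded when the call began, along the tool's axes at that moment; what a row does not reach only later rows make up. A row lasts 1/10 s, in which the tool goes at most 50 mm and 8.59 degrees, less where a joint would pass 70% of its speed; a pose out of reach is approached as far as the arm can. A call with a gripper value outside its range is refused whole. The fingers move at their own pace and stop on an object; FORCE is the grip in N (left out, the last holds). Time passes only in rows, so rows that repeat a pose let the fingers close. It gives the time, the measured TCP pose, the force and the opening at its end, in the units of the state.
- r.get_obs(): the state, without advancing time (a new reading comes with each control period).
- r.read_camera(name): name is "scene" or "top"; returns a dict with "img" (480x640x3 uint8, red, green, blue), "fx", "fy", "cx", "cy" (pixels), "extrinsics" (4x4, takes a point from world to camera coordinates). Camera axes: x right, y down, z forward; pixel columns grow to the right and rows downward; lengths in mm; the calibration is good to about 2 mm. A picture is of the moment at which its call begins. There is no depth.
- r.close_job(): hands the job in, once; it reports no verdict.
The state is a dict: "time_s": time; "joint_positions": joint angles; "joint_vel": joint speeds; "joint_efforts": joint torques, N m; "position": TCP position; "tcp_rot": TCP orientation; "ft_force": force on the tool from outside, world axes, zero at the start; "ft_torque": the same for the moment, N m; "finger_gap": finger opening in mm.
Only numpy, scipy, OpenCV 4.12 (cv2) and the standard library are available. Lean on these libraries where they do the work, as an engineer would, in place of code of your own. Each camera call takes 0.05 s, during which the arm holds its last target.

## Working session

There is one attempt and no reset: what is moved stays moved. The work goes in short steps, Python scripts to look and compute and a shell command to move; the robot and the scene stay as the last step left them, time stands still between calls to the robot, and variables do not carry over. Pictures are saved under pics/ and viewed, and the job is handed in when it is done.

```bash
mkdir -p pics
python3 - <<'E'
from cell import r
import cv2,numpy as np
o=r.get_obs();print(o, r.pinch_z)
for n in("scene","top"):
    c=r.read_camera(n);cv2.imwrite(f"pics/{n}0.png",c["img"][:,:,::-1]);print(n,c["fx"],c["fy"],c["cx"],c["cy"],np.round(c["extrinsics"],3).tolist())
E
```

```text
{'time_s': 0.0, 'joint_positions': array([ 1.09139641,  0.33286895, -0.06471385,  1.4609573 ,  0.02159655,
        1.34990975, -0.08853095]), 'joint_vel': array([ 0.00024614, -0.00351028, -0.00030481,  0.00033845, -0.00028196,
        0.0001301 ,  0.0005986 ]), 'joint_efforts': array([ 1.76368940e-03, -6.25435209e+01,  5.03224216e-02, -3.91597044e+01,
        1.62874471e-02,  9.81301884e-03,  1.67345058e-05]), 'position': array([ 275.5062636 , -560.56928095,  230.51016689]), 'tcp_rot': array([-6.97656786e-04,  9.74029360e-01,  2.26420587e-01, -1.93273422e-04]), 'ft_force': array([-0.30418303,  0.55446261,  0.37472288]), 'ft_torque': array([ 0.03839174,  0.05318244, -0.00385098]), 'finger_gap': 85.36055625540833} -18.700000000000003
scene 453.9997904356731 453.9997904356731 317.95902461666 239.8841525908182 [[-0.509, 0.861, 0.008, 250.314], [0.613, 0.369, -0.698, -240.794], [-0.604, -0.35, -0.716, 1461.372], [0.0, 0.0, 0.0, 1.0]]
top 469.5731391577251 469.5731391577251 315.64753519869566 248.8136430808887 [[0.0, -1.0, 0.011, -16.865], [-0.994, -0.001, -0.106, 460.128], [0.106, -0.011, -0.994, 1027.825], [0.0, 0.0, 0.0, 1.0]]
```

View pics/scene0.png

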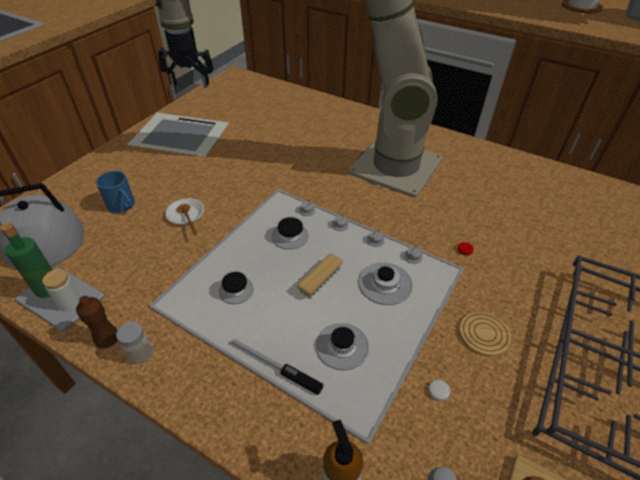

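View pics/top0.png

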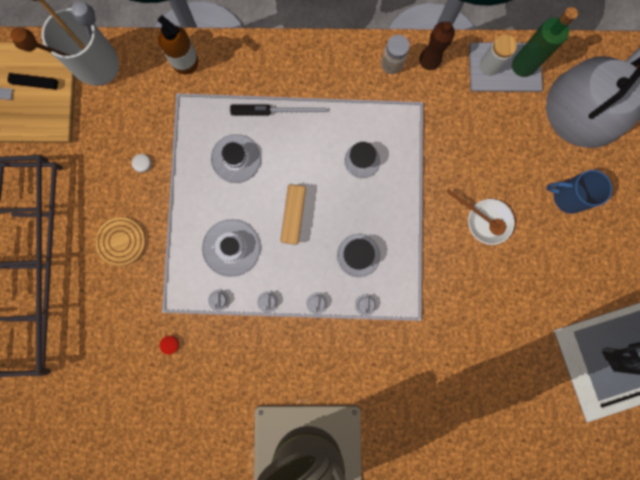

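```bash
cat > h.py <<'E'
import cv2,numpy as np
from cell import r
def cam(n): 
    c=r.read_camera(n); c["E"]=np.array(c["extrinsics"]); return c
def ray(c,u,v):
    E=c["E"];R=E[:3,:3];t=E[:3,3]
    d=R.T@np.array([(u-c["cx"])/c["fx"],(v-c["cy"])/c["fy"],1.]); return -R.T@t,d/np.linalg.norm(d)
def onz(c,u,v,z):
    o,d=ray(c,u,v);return o+d*(z-o[2])/d[2]
def proj(c,p):
    q=c["E"][:3,:3]@np.array(p,float)+c["E"][:3,3];return np.array([c["fx"]*q[0]/q[2]+c["cx"],c["fy"]*q[1]/q[2]+c["cy"]])
def tri(c1,p1,c2,p2):
    a,d=ray(c1,*p1);b,e=ray(c2,*p2)
    s=np.linalg.lstsq(np.stack([d,-e],1),b-a,rcond=None)[0]
    P=a+s[0]*d;Q=b+s[1]*e;return (P+Q)/2,np.linalg.norm(P-Q)
def blobs(c,box,thr,amin=60,amax=2500):
    x0,y0,x1,y1=box
    g=cv2.cvtColor(c["img"],cv2.COLOR_RGB2GRAY)
    m=np.zeros_like(g);m[y0:y1,x0:x1]=(g[y0:y1,x0:x1]<thr)*255
    out=[]
    for k in cv2.findContours(m,cv2.RETR_EXTERNAL,cv2.CHAIN_APPROX_NONE)[0]:
        a=cv2.contourArea(k)
        if amin<a<amax: out.append((cv2.fitEllipse(k),a,k))
    return out
def crop(c,box,s,name):
    x0,y0,x1,y1=box
    cv2.imwrite(name,cv2.resize(c["img"][y0:y1,x0:x1,::-1],None,fx=s,fy=s,interpolation=cv2.INTER_CUBIC))
E
python3 - <<'E'
from h import *
t=cam("top");s=cam("scene")
crop(t,(160,90,430,320),2.6,"pics/t1.png");crop(s,(200,190,470,380),2.9,"pics/s1.png")
for c,b in((t,(180,115,420,280)),(s,(215,200,420,370))):
    for th in (40,60):
        for e,a,k in blobs(c,b,th): print(th,np.round(e[0],1),np.round(e[1],1),round(e[2]),a)
E
```

```text
40 [232.6 150. ] [11.6 18.4] 90 145.0
60 [359.  253.6] [27.5 28.7] 75 617.0
60 [229.5 245.6] [15.  15.7] 111 184.0
60 [362.8 154.5] [23.3 24.2] 83 442.0
60 [233.  152.9] [19.6 20.7] 120 316.5
40 [342.2 337.5] [20.  21.7] 88 338.0
40 [233.7 282.3] [19.  23.9] 74 355.5
40 [385.3 273.4] [13.  15.1] 98 152.5
40 [289.6 227. ] [18.  23.6] 84 332.0
60 [342.  337.6] [21.2 22.9] 78 379.5
60 [233.8 282.1] [19.8 24.9] 72 385.0
60 [385.4 273.4] [13.7 15.9] 102 168.5
60 [289.6 227. ] [18.6 24.7] 84 357.5
```

```bash
ls pics
```

```text
s1.png
scene0.png
t1.png
top0.png
```

View pics/t1.png

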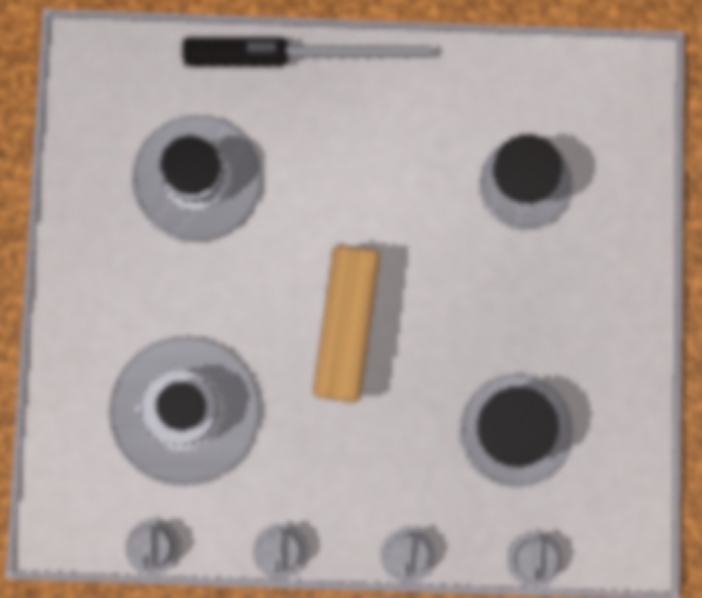

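View pics/s1.png

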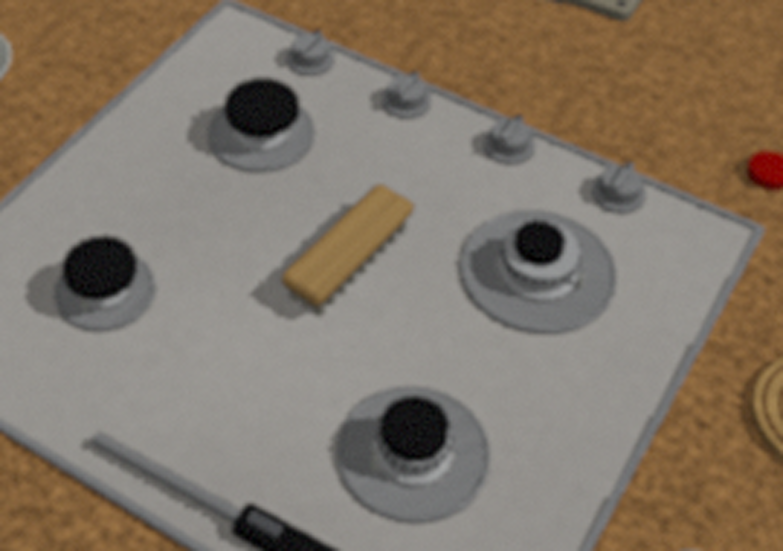

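```bash
cat > meas.py <<'E'
from h import *
from scipy.optimize import least_squares
t=cam("top");s=cam("scene")
names=["giantB/small","largeB/med","smallB/large","medB/giant"]
R=[66,58,42,50];rc=[21,25.5,30,34.5]
bt=blobs(t,(180,115,420,280),75);bs=blobs(s,(215,200,420,370),75)
def near(b,p): return min(b,key=lambda e:np.hypot(e[0][0][0]-p[0],e[0][0][1]-p[1]))
ct=[near(bt,p) for p in((229,246),(233,153),(363,154),(359,253))]
cs=[near(bs,p) for p in((385,273),(342,337),(234,282),(290,227))]
zs=[]
for n,a,b,r_ in zip(names,ct,cs,rc):
    P,g=tri(t,a[0][0],s,b[0][0]);zs.append(P[2]);print(n,np.round(P,1),"gap",round(g,1))
print("hob z est",np.mean(zs)-37)
# hob corner heights etc: circle-fit bowls
for H in [float(np.mean(zs)-37)]:
  for i,n in enumerate(names):
    for c,nm,bl in((t,"top",ct),(s,"scene",cs)):
        g=cv2.GaussianBlur(cv2.cvtColor(c["img"],cv2.COLOR_RGB2GRAY),(3,3),0).astype(float)
        P0=tri(t,ct[i][0][0],s,cs[i][0][0])[0]
        # radial edge search on plane H+5 : strongest dark->bright step outward, near radius
        c0=np.array([P0[0],P0[1]])
        for it in range(3):
            pts=[]
            for th in np.linspace(0,2*np.pi,120,endpoint=False):
                rr=np.arange(R[i]-12,R[i]+12,.5)
                uv=np.array([proj(c,[c0[0]+q*np.cos(th),c0[1]+q*np.sin(th),H+4]) for q in rr]).astype(np.float32)
                v=cv2.remap(g.astype(np.float32),uv[:,0].reshape(1,-1),uv[:,1].reshape(1,-1),cv2.INTER_LINEAR)[0]
                d=v[6:]-v[:-6];k=d.argmax()
                if d[k]>18 and v[k+6:].mean()>150: q=rr[k+3];pts.append(c0+q*np.array([np.cos(th),np.sin(th)]))
            pts=np.array(pts)
            f=least_squares(lambda x:np.hypot(*(pts-x[:2]).T)-x[2],[*c0,R[i]],loss="soft_l1",f_scale=1.)
            c0=f.x[:2]
        print(n,nm,np.round(f.x,1),"expR",R[i],len(pts),"rms",round(np.median(np.abs(f.fun)),2),"cap top-view xy",np.round(onz(c,*bl[i][0][0],H+(40 if nm=='top' else 37))[:2],1))
E
python3 meas.py
```

```text
giantB/small [465.4 172.8  41. ] gap 1.7
largeB/med [676.2 168.5  39.5] gap 2.4
smallB/large [ 673.4 -123.7   38.1] gap 0.9
medB/giant [ 448.4 -113.    37.6] gap 0.8
hob z est 2.0540588239643114
giantB/small top [465.7 175.5  67.3] expR 66 113 rms 0.33 cap top-view xy [465.  173.5]Traceback (most recent call last):
  File "meas.py", line 31, in <module>
    f=least_squares(lambda x:np.hypot(*(pts-x[:2]).T)-x[2],[*c0,R[i]],loss="soft_l1",f_scale=1.)
    return func(*args, **kwargs)
    vector_fun = VectorFunction(
        fun_wrapped,
    ...<6 lines>...
        workers=workers
    )
    self._update_fun()
    ~~~~~~~~~~~~~~~~^^
    self.f = self.fun_wrapped(xp_copy(self.x))
             ~~~~~~~~~~~~~~~~^^^^^^^^^^^^^^^^^
    return np.atleast_1d(self.fun(x))
                         ~~~~~~~~^^^
    return self.f(x, *self.args, **self.kwargs)
           ~~~~~~^^^^^^^^^^^^^^^^^^^^^^^^^^^^^^
  File "meas.py", line 31, in <lambda>
    f=least_squares(lambda x:np.hypot(*(pts-x[:2]).T)-x[2],[*c0,R[i]],loss="soft_l1",f_scale=1.)
                                        ~~~^~~~~~
ValueError: operands could not be broadcast together with shapes (0,) (2,)
```

```bash
sed -i 's/mean()>150/mean()>115/;s/d\[k\]>18/d[k]>14/' meas.py; python3 meas.py
python3 - <<'E'
from h import *
t=cam("top");s=cam("scene")
print(s["img"][262,400],s["img"][300,300],t["img"][200,220],t["img"][250,215])
# trivet
hsv=lambda c:cv2.cvtColor(c["img"],cv2.COLOR_RGB2HSV)
print(hsv(t)[235:246:5,95:150:6].tolist()); print(hsv(t)[280,100:150:10].tolist())
E
```

```text
giantB/small [465.4 172.9  40.6] gap 1.6
largeB/med [676.4 168.6  39. ] gap 2.6
smallB/large [ 673.4 -123.7   38. ] gap 1.0
medB/giant [ 448.4 -113.    37.9] gap 1.1
hob z est 1.8968150395126173
giantB/small top [465.7 175.5  67.3] expR 66 120 rms 0.31 cap top-view xy [464.9 173.4]
giantB/small scene [469.1 176.3  64.9] expR 66 92 rms 1.45 cap top-view xy [464.4 171.7]
largeB/med top [674.6 168.6  59.2] expR 58 120 rms 0.3 cap top-view xy [674.9 169.2]
largeB/med scene [675.9 168.   58.2] expR 58 113 rms 0.86 cap top-view xy [676.9 167.4]
smallB/large top [ 669.9 -125.4   42.2] expR 42 115 rms 1.1 cap top-view xy [ 671.9 -122.8]
smallB/large scene [ 671.9 -124.4   42. ] expR 42 63 rms 0.59 cap top-view xy [ 674.1 -123.7]
medB/giant top [ 441.5 -115.9   45. ] expR 50 102 rms 1.67 cap top-view xy [ 447.8 -112.1]
medB/giant scene [ 451.8 -118.    49.3] expR 50 41 rms 1.99 cap top-view xy [ 449.4 -113. ]
[153 151 146] [139 136 132] [200 193 193] [178 176 183]
[[[15, 164, 176], [16, 152, 176], [16, 153, 177], [16, 153, 183], [17, 151, 194], [17, 149, 198], [17, 148, 202], [17, 147, 203], [16, 148, 160], [14, 157, 140]], [[16, 157, 185], [17, 152, 190], [16, 151, 187], [17, 149, 200], [17, 148, 203], [17, 149, 204], [16, 152, 176], [16, 148, 186], [16, 148, 178], [14, 157, 153]], [[16, 158, 184], [17, 151, 196], [17, 150, 199], [17, 148, 204], [17, 150, 191], [17, 150, 189], [16, 148, 193], [17, 148, 196], [17, 147, 173], [14, 160, 163]]]
[[14, 167, 153], [14, 165, 162], [14, 163, 153], [14, 163, 156], [14, 161, 160]]
```

```bash
cat > m2.py <<'E'
from h import *
from scipy.optimize import least_squares
c=cam("top");H=2
g=cv2.cvtColor(c["img"],cv2.COLOR_RGB2GRAY).astype(np.float32)
big=cv2.resize(c["img"][90:320,160:430,::-1],None,fx=2.9,fy=2.6,interpolation=cv2.INTER_CUBIC)
big=cv2.resize(c["img"][90:320,160:430,::-1],None,fx=2.6,fy=2.6,interpolation=cv2.INTER_CUBIC)
for nm,c0,R in(("giant",(465.7,175.5),66),("large",(674.6,168.6),58),("small",(669.9,-125.4),42),("med",(447,-114),50)):
    c0=np.array(c0)
    for it in range(5):
        pts=[]
        for th in np.linspace(0,2*np.pi,120,endpoint=False):
            rr=np.arange(R-9,R+9,.5)
            uv=np.array([proj(c,[c0[0]+q*np.cos(th),c0[1]+q*np.sin(th),H+4]) for q in rr]).astype(np.float32)
            v=cv2.remap(g,uv[:,0].reshape(1,-1),uv[:,1].reshape(1,-1),cv2.INTER_LINEAR)[0]
            # outermost crossing from bright hob inward
            b=v[-5:].mean()
            if b<172 or v[:6].min()<100: continue   # shadow outside / cap inside
            d=v[4:]-v[:-4];k=d.argmax()
            if d[k]>12: pts.append(c0+rr[k+2]*np.array([np.cos(th),np.sin(th)]))
        pts=np.array(pts)
        f=least_squares(lambda x:np.hypot(*(pts-x[:2]).T)-R-.7,c0,loss="soft_l1",f_scale=.7)
        c0=f.x
    print(nm,np.round(c0,1),len(pts),np.round(np.median(np.abs(f.fun)),2))
    for p in pts:
        u=proj(c,[*p,H+4]); cv2.circle(big,tuple(int(x) for x in ((u-[160,90]+.5)*2.6)),1,(0,0,255),-1)
    for th in np.linspace(0,6.28,90):
        u=proj(c,[c0[0]+R*np.cos(th),c0[1]+R*np.sin(th),H+4]); cv2.circle(big,tuple(int(x) for x in ((u-[160,90]+.5)*2.6)),0,(0,255,0),-1)
cv2.imwrite("pics/fit.png",big)
# trivet: sobel on saturation-> V mask
hsv=cv2.cvtColor(c["img"],cv2.COLOR_RGB2HSV)
bl=cv2.GaussianBlur(hsv,(5,5),0)
m=((bl[:,:,1]<156)).astype(np.uint8)*255
m2=np.zeros_like(m);m2[205:280,80:160]=m[205:280,80:160]
m2=cv2.morphologyEx(m2,cv2.MORPH_CLOSE,np.ones((7,7)));m2=cv2.morphologyEx(m2,cv2.MORPH_OPEN,np.ones((9,9)))
k=max(cv2.findContours(m2,0,1)[0],key=cv2.contourArea);e=cv2.fitEllipse(k)
print("trivet",e,onz(c,*e[0],10), "dia mm",np.mean(e[1])*1020/469)
E
python3 m2.py
```

```text
giant [465.7 175.5] 120 0.31
large [674.7 168.7] 105 0.39
small [ 670.3 -125.3] 59 0.43
med [ 448.6 -114.8] 87 0.65
trivet ((121.61669921875, 240.86692810058594), (46.95954513549805, 51.825313568115234), 76.86274719238281) [479.26358172 422.95073631  10.        ] dia mm 107.42063526405708
```

View pics/fit.png

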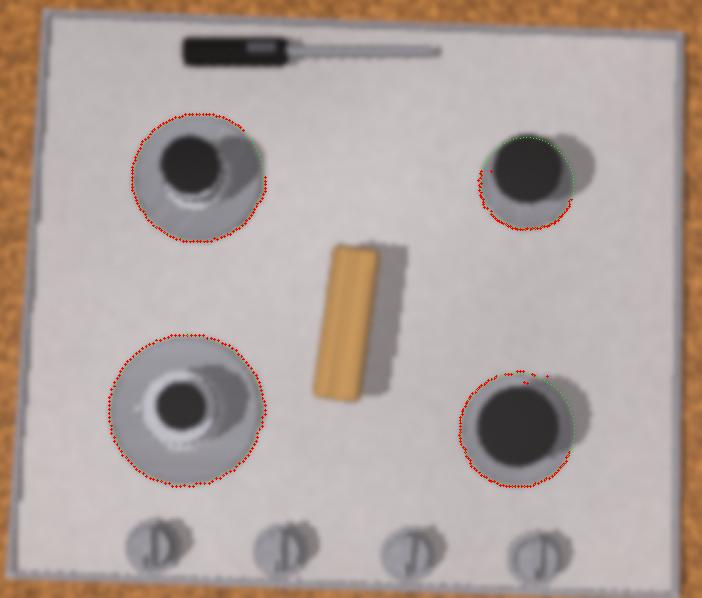

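```bash
python3 -m crank '[0,0,-63.8,271,-156,0,85,0,0,-63.8,271,-156,0,85,0,0,-63.8,271,-156,0,85,0,0,-63.8,271,-156,0,85,0,0,-63.8,271,-156,0,85,0,0,-63.8,271,-156,0,85,0,0,-63.8,271,-156,0,85,0,0,-63.8,271,-156,0,85]' 20
cat > st.py <<'E'
import sys;from h import *
from scipy.spatial.transform import Rotation as Ro
o=r.get_obs();q=o["tcp_rot"];R=Ro.from_quat([q[1],q[2],q[3],q[0]]).as_matrix()
print("t",round(o["time_s"],2),"pos",np.round(o["position"],1),"gap",round(o["finger_gap"],1),"F",np.round(o["ft_force"],1))
print("axes",np.round(R.T,4).tolist(),"j",np.round(o["joint_positions"],2))
if len(sys.argv)>3:
    print("tool shift",np.round(R.T@(np.array([float(x) for x in sys.argv[1:4]])-o["position"]),1))
    T=np.array([[0,1,0],[1,0,0],[0,0,-1.]]).T
    print("turn deg",np.round(np.degrees(Ro.from_matrix(R.T@T).as_rotvec()),2))
E
python3 st.py 465 173 100
```

```text
time_s: 1.35
position: [452.0, -298.2, 231.6]
tcp_rot: [0.0, 0.703, 0.711, 0.0]
ft_force: [-0.3, -0.7, -0.6]
finger_gap: 85.1
t 1.35 pos [ 452.  -298.2  231.6] gap 85.1 F [-0.3 -0.7 -0.6]
axes [[-0.0106, 0.9999, 0.0003], [0.9999, 0.0106, 0.0009], [0.0009, 0.0003, -1.0]] j [ 0.84  0.17 -0.38  1.67  0.07  1.31  0.46]
tool shift [471.   17.8 131.8]
turn deg [ 0.05 -0.02  0.61]
```

```bash
python3 -m crank '[0,0,0.6,50,2,0,56,0,0,0.6,100,5,10,56,0,0,0.6,150,7,20,56,0,0,0.6,200,10,30,56,0,0,0.6,250,12,40,56,0,0,0.6,300,14,50,56,0,0,0.6,345,16,60,56,0,0,0.6,390,17,70,56]' 20
python3 st.py 465.4 173 75
```

```text
time_s: 2.15
position: [467.2, 90.6, 161.4]
tcp_rot: [0.001, 0.711, 0.703, 0.0]
ft_force: [1.2, -0.6, 0.1]
finger_gap: 55.9
t 2.15 pos [467.2  90.6 161.4] gap 55.9 F [ 1.2 -0.6  0.1]
axes [[0.0109, 0.9999, -0.0003], [0.9999, -0.0109, 0.0013], [0.0013, -0.0003, -1.0]] j [ 0.42  0.11 -0.74  1.9   0.09  1.15 -0.36]
tool shift [82.4 -2.8 86.3]
turn deg [ 0.08  0.02 -0.62]
```

```bash
python3 -m crank '[0,0,-0.6,40,-1,40,56,0,0,-0.6,82,-3,60,56,0,0,-0.6,82,-3,86,56,0,0,-0.6,82,-3,86,56,0,0,-0.6,82,-3,86,56]' 20
python3 st.py 465.4 173 45
python3 - <<'E'
from h import *
crop(cam("top"),(160,180,340,300),4,"pics/t2.png");crop(cam("scene"),(320,200,460,320),5,"pics/s2.png")
E
```

```text
time_s: 2.65
position: [465.3, 170.0, 75.7]
tcp_rot: [-0.0, 0.707, 0.707, -0.0]
ft_force: [-0.4, -0.8, 0.7]
finger_gap: 56.0
t 2.65 pos [465.3 170.   75.7] gap 56.0 F [-0.4 -0.8  0.7]
axes [[0.001, 1.0, -0.0004], [1.0, -0.001, -0.0007], [-0.0007, -0.0004, -1.0]] j [ 0.25  0.29 -0.77  1.94  0.24  1.   -0.63]
tool shift [ 3.   0.1 30.7]
turn deg [-0.04  0.02 -0.06]
```

View pics/s2.png

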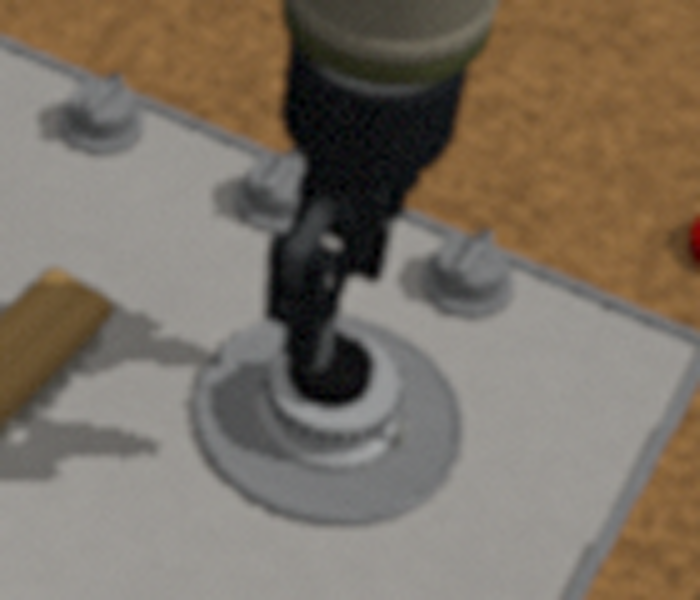

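View pics/t2.png

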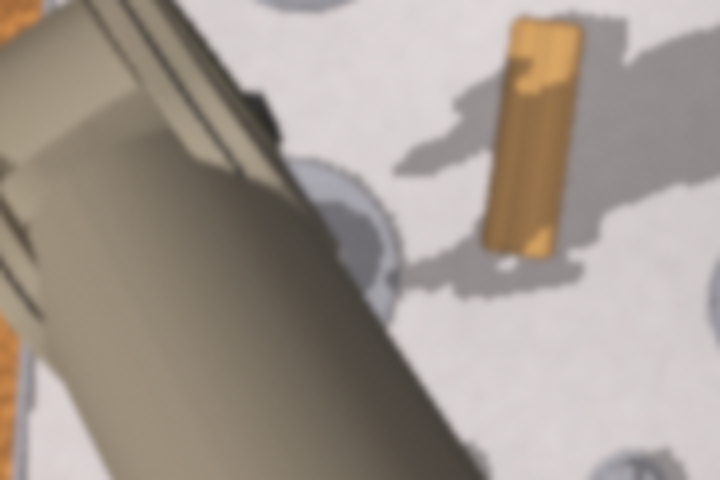

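```bash
python3 -m crank '[0,0,0,3,0,0,56,0,0,0,3,0,15,56,0,0,0,3,0,30,56,0,0,0,3,0,36,56,0,0,0,3,0,38,56,0,0,0,3,0,38,56]' 20
python3 st.py 465.4 173 34
```

```text
time_s: 3.35
position: [464.9, 173.6, 36.9]
tcp_rot: [-0.0, 0.707, 0.707, -0.0]
ft_force: [-0.8, 0.7, -0.6]
finger_gap: 55.8
t 3.35 pos [464.9 173.6  36.9] gap 55.8 F [-0.8  0.7 -0.6]
axes [[0.0003, 1.0, -0.0001], [1.0, -0.0003, -0.0009], [-0.0009, -0.0001, -1.0]] j [ 0.21  0.36 -0.75  1.96  0.3   0.93 -0.68]
tool shift [-0.6  0.5  2.9]
turn deg [-0.05  0.   -0.02]
```

```bash
python3 -m crank '[0,0,0,0,0,1.5,56,0,0,0,0,0,3,56,0,0,0,0,0,3,56]' 20
python3 -m crank '[0,0,0,0,0,1,56,0,0,0,0,0,2,56,0,0,0,0,0,2,56]' 20
```

```text
time_s: 3.65
position: [465.3, 173.6, 34.3]
tcp_rot: [0.0, 0.707, 0.707, 0.0]
ft_force: [-0.3, -0.5, 1.2]
finger_gap: 55.8
time_s: 3.95
position: [465.1, 173.6, 32.2]
tcp_rot: [0.0, 0.707, 0.707, -0.0]
ft_force: [0.4, -1.3, -0.2]
finger_gap: 56.1
```

```bash
python3 -m crank '[0,0,0,0,0,1,56,0,0,0,0,0,2,56,0,0,0,0,0,2,56]' 20
python3 -m crank '[0,0,0,0,0,1,56,0,0,0,0,0,1,56]' 20
python3 -m crank '[0,0,0,0,0,1,56,0,0,0,0,0,1,56]' 20
```

```text
time_s: 4.25
position: [465.3, 173.7, 31.7]
tcp_rot: [0.001, 0.707, 0.707, -0.0]
ft_force: [-8.5, -4.2, 23.5]
finger_gap: 56.3
time_s: 4.45
position: [465.4, 173.7, 31.6]
tcp_rot: [0.001, 0.707, 0.707, -0.001]
ft_force: [-13.0, -7.2, 37.1]
finger_gap: 55.6
time_s: 4.65
position: [465.5, 173.7, 31.4]
tcp_rot: [0.001, 0.707, 0.707, -0.001]
ft_force: [-17.8, -8.7, 50.8]
finger_gap: 56.4
```

```bash
python3 -m crank '[0,0,0,0,0,-4,56,0,0,0,0,0,-8,56,0,0,0,0,0,-8,56]' 20; python3 st.py
```

```text
time_s: 4.95
position: [465.5, 173.7, 36.7]
tcp_rot: [0.0, 0.707, 0.707, 0.0]
ft_force: [1.4, -0.2, -0.2]
finger_gap: 56.2
t 4.95 pos [465.5 173.7  36.7] gap 56.2 F [ 1.4 -0.2 -0.2]
axes [[0.0005, 1.0, 0.0002], [1.0, -0.0005, 0.0008], [0.0008, 0.0002, -1.0]] j [ 0.21  0.36 -0.75  1.96  0.3   0.93 -0.69]
```

Close and lift slightly to check.

```bash
python3 -m crank '[0,0,0,0,0,0,50,0,0,0,0,0,0,45,0,0,0,0,0,0,41,0,0,0,0,0,0,36,0,0,0,0,0,0,36,0,0,0,0,0,0,36]' 30
python3 -m crank '[0,0,0,0,0,-3,36,0,0,0,0,0,-6,36,0,0,0,0,0,-9,36,0,0,0,0,0,-20,36,0,0,0,0,0,-40,36,0,0,0,0,0,-40,36]' 30;  python3 - <<'E'
from h import *
crop(cam("scene"),(320,200,460,320),5,"pics/s3.png")
E
```

```text
time_s: 5.55
position: [465.0, 173.6, 36.2]
tcp_rot: [-0.0, 0.707, 0.707, -0.0]
ft_force: [-0.3, -1.2, 2.7]
finger_gap: 40.9
time_s: 6.15
position: [466.7, 174.4, 79.0]
tcp_rot: [0.001, 0.707, 0.707, 0.002]
ft_force: [0.3, 0.8, -0.9]
finger_gap: 40.6
```

View pics/s3.png

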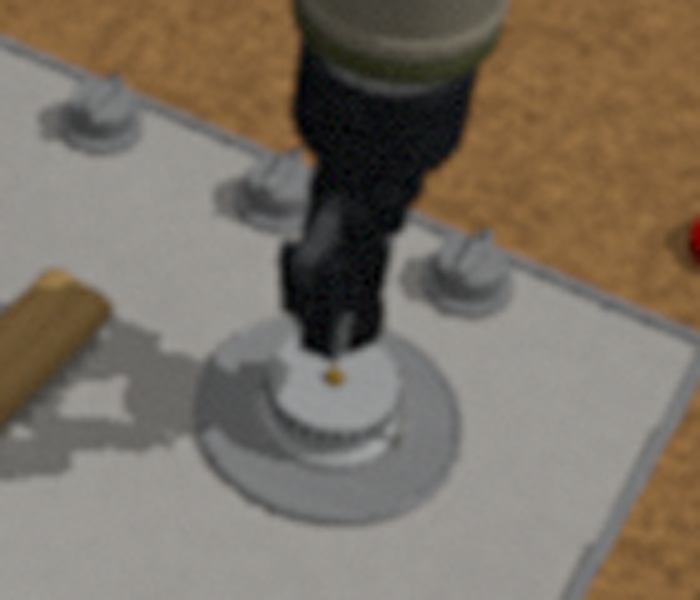

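```bash
python3 -m crank '[0,0,0,30,2,0,36,0,0,0,70,4,0,36,0,0,0,110,6,0,36,0,0,0,150,8,0,36,0,0,0,190,10,0,36,0,0,0,225,12,0,36,0,0,0,249,13,0,36,0,0,0,249,13,0,36]' 30;  python3 st.py 479 423 17
```

```text
time_s: 7.0
position: [476.3, 426.4, 75.6]
tcp_rot: [-0.001, 0.706, 0.708, 0.0]
ft_force: [-0.4, -0.5, -0.6]
finger_gap: 40.8
t 7.0 pos [476.3 426.4  75.6] gap 40.8 F [-0.4 -0.5 -0.6]
axes [[-0.0038, 1.0, 0.0019], [1.0, 0.0038, -0.0018], [-0.0018, 0.0019, -1.0]] j [-0.25  0.61 -0.75  1.56  0.43  1.15 -1.09]
tool shift [-3.5  2.8 58.5]
turn deg [-0.1  -0.11  0.22]
```

```bash
python3 -m crank '[0,0,0,-3,2,15,36,0,0,0,-3,2,30,36,0,0,0,-3,2,42,36,0,0,0,-3,2,50,36,0,0,0,-3,2,56,36,0,0,0,-3,2,59,36,0,0,0,-3,2,59,36]' 30
python3 -m crank '[0,0,0,0,0,1,36,0,0,0,0,0,2,36,0,0,0,0,0,2,36]' 30
python3 -m crank '[0,0,0,0,0,1,36,0,0,0,0,0,2,36,0,0,0,0,0,2,36]' 30
```

```text
time_s: 7.7
position: [480.2, 419.5, 17.1]
tcp_rot: [0.0, 0.707, 0.707, -0.0]
ft_force: [0.5, 0.9, -1.0]
finger_gap: 40.6
time_s: 8.0
position: [480.4, 419.7, 15.5]
tcp_rot: [0.0, 0.707, 0.707, 0.0]
ft_force: [-0.6, 0.3, -1.0]
finger_gap: 40.9
time_s: 8.3
position: [480.3, 419.5, 13.1]
tcp_rot: [0.0, 0.707, 0.707, -0.0]
ft_force: [-0.9, -0.6, -0.7]
finger_gap: 40.3
```

```bash
python3 -m crank '[0,0,0,0,0,1,36,0,0,0,0,0,1,36]' 30
python3 -m crank '[0,0,0,0,0,1,36,0,0,0,0,0,1,36]' 30
python3 -m crank '[0,0,0,0,0,1,36,0,0,0,0,0,1,36]' 30
```

```text
time_s: 8.5
position: [480.3, 419.6, 12.1]
tcp_rot: [0.0, 0.707, 0.707, -0.0]
ft_force: [-0.4, 0.4, -0.9]
finger_gap: 40.9
time_s: 8.7
position: [480.3, 419.5, 11.1]
tcp_rot: [0.0, 0.707, 0.707, -0.0]
ft_force: [-0.3, 0.0, -0.9]
finger_gap: 40.6
time_s: 8.9
position: [480.4, 419.7, 10.4]
tcp_rot: [0.0, 0.707, 0.707, 0.0]
ft_force: [0.4, -0.2, 0.4]
finger_gap: 40.6
```

```bash
python3 -m crank '[0,0,0,0,0,1,36,0,0,0,0,0,1,36]' 30
python3 -m crank '[0,0,0,0,0,1,36,0,0,0,0,0,1,36]' 30
```

```text
time_s: 9.1
position: [480.4, 419.7, 10.3]
tcp_rot: [0.0, 0.707, 0.707, 0.0]
ft_force: [-2.9, -4.1, 9.6]
finger_gap: 40.8
time_s: 9.3
position: [480.5, 419.7, 10.2]
tcp_rot: [0.0, 0.707, 0.707, 0.0]
ft_force: [-5.6, -7.4, 18.6]
finger_gap: 40.5
```

```bash
python3 -m crank '[0,0,0,0,0,-2,36,0,0,0,0,0,-2,45,0,0,0,0,0,-2,56,0,0,0,0,0,-2,56,0,0,0,0,0,-2,56]' 30
python3 -m crank '[0,0,0,0,0,-15,56,0,0,0,0,0,-40,56,0,0,0,0,0,-75,56,0,0,0,-40,0,-90,80,0,0,0,-80,0,-90,80,0,0,0,-130,0,-90,80,0,0,0,-180,0,-90,80,0,0,0,-230,-10,-90,80]' 30
python3 -m crank '[0,0,0,-50,0,0,84,0,0,0,-100,0,0,84,0,0,0,-150,0,0,84,0,0,0,-200,0,0,84,0,0,0,-250,0,0,84,0,0,0,-300,0,0,84,0,0,0,-305,0,0,84,0,0,0,-305,0,0,84]' 30
python3 st.py
python3 - <<'E'
from h import *
t=cam("top");crop(t,(80,90,430,330),2.2,"pics/t3.png");cv2.imwrite("pics/s4.png",cam("scene")["img"][:,:,::-1])
E
```

```text
time_s: 9.8
position: [480.3, 419.6, 10.0]
tcp_rot: [-0.0, 0.707, 0.707, -0.0]
ft_force: [-0.0, 0.1, 0.1]
finger_gap: 56.1
time_s: 10.6
position: [471.1, 188.5, 101.3]
tcp_rot: [0.001, 0.708, 0.707, 0.001]
ft_force: [0.7, -0.8, 0.7]
finger_gap: 80.1
time_s: 11.4
position: [470.3, -115.6, 101.1]
tcp_rot: [0.0, 0.708, 0.706, 0.0]
ft_force: [-0.4, 0.1, -0.6]
finger_gap: 83.6
t 11.4 pos [ 470.3 -115.6  101.1] gap 83.6 F [-0.4  0.1 -0.6]
axes [[0.0034, 1.0, -0.0003], [1.0, -0.0034, 0.0008], [0.0008, -0.0003, -1.0]] j [ 0.72  0.2  -0.62  1.95  0.13  1.03  0.04]
```

View pics/t3.png

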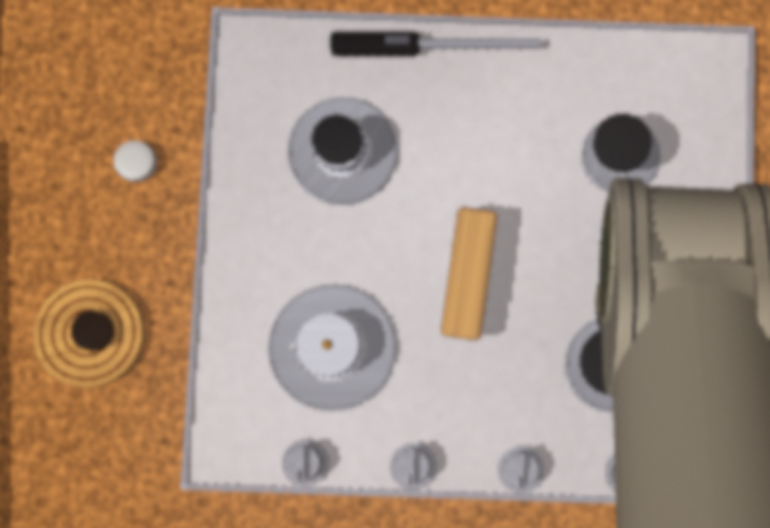

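View pics/s4.png

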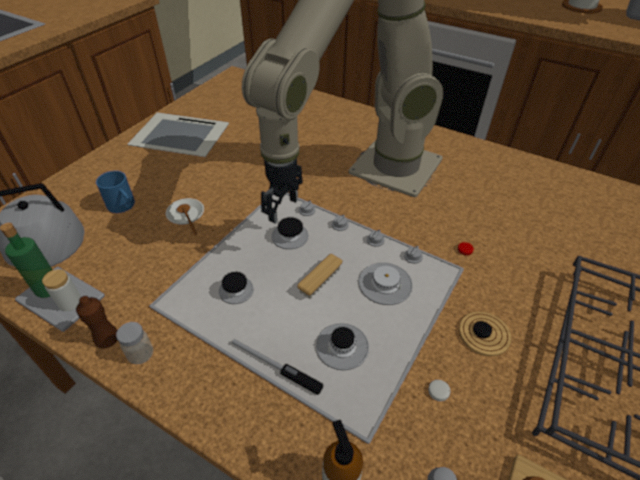

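```bash
sed -i 's/H=2$/H=6/' m2.py; python3 m2.py 2>&1 | head -4
python3 - <<'E'
from h import *
t=cam("top");s=cam("scene")
for e,a,k in blobs(t,(105,215,140,265),60): print("trivet cap",np.round(e[0],1),a,np.round(onz(t,*e[0],22),1), "expected 480.4 419.6; proj",proj(t,[480.4,419.6,22]))
for e,a,k in blobs(s,(465,315,500,345),60): print("scene",np.round(e[0],1),a,np.round(onz(s,*e[0],17),1))
for nm,b in(("med",(218,138,250,168)),("large",(345,138,382,170))):
    for e,a,k in blobs(t,b,75): print(nm,np.round(e[0],1),a,np.round(onz(t,*e[0],44),1))
for nm,c,b in(("t",t,(215,230,245,262)),("s",s,(370,262,405,290))):
    x0,y0,x1,y1=b;h=cv2.cvtColor(c["img"],cv2.COLOR_RGB2HSV)[y0:y1,x0:x1]
    m=((h[:,:,1]>60)&(h[:,:,0]<30)).astype(float);ys,xs=np.nonzero(m);w=h[ys,xs,1].astype(float)
    print("spigot",nm,len(xs),onz(c,x0+(xs*w).sum()/w.sum(),y0+(ys*w).sum()/w.sum(),39))
E
```

```text
giant [465.2 174.8] 120 0.32
large [673.4 167.9] 114 0.33
small [ 669.2 -125.2] 37 0.72
med [ 448.  -114.8] 49 0.4
trivet cap [121.8 239.8] 224.5 [480.2 417.7  22. ] expected 480.4 419.6; proj [120.99822421 239.70926942]
scene [481.8 329.4] 235.5 [484.1 419.   17. ]
med [233.1 152.9] 342.5 [674.3 168.8  44. ]
large [362.8 154.6] 473.5 [ 671.2 -122.5   44. ]
spigot t 11 [464.23571043 176.69473365  39.        ]
spigot s 9 [467.92873867 176.8864572   39.        ]
```

```bash
python3 -m crank '[0,0,0.2,3,-12,0,85,0,0,0.2,3,-22.5,0,85,0,0,0.2,3,-22.5,20,85,0,0,0.2,3,-22.5,35,85,0,0,0.2,3,-22.5,38,85,0,0,0.2,3,-22.5,38,85]' 30; python3 st.py 447.8 -112.5 28
python3 - <<'E'
from h import *
crop(cam("scene"),(230,170,370,290),5,"pics/s5.png")
E
```

```text
time_s: 12.25
position: [447.0, -111.2, 62.2]
tcp_rot: [-0.0, 0.708, 0.706, -0.0]
ft_force: [-0.0, -0.6, 0.7]
finger_gap: 85.1
t 12.25 pos [ 447.  -111.2   62.2] gap 85.1 F [-0.  -0.6  0.7]
axes [[0.0037, 1.0, 0.0001], [1.0, -0.0037, -0.0009], [-0.0009, 0.0001, -1.0]] j [ 0.72  0.21 -0.62  2.04  0.15  0.94  0.02]
tool shift [-1.3  0.8 34.2]
turn deg [-0.05 -0.01 -0.21]
```

View pics/s5.png

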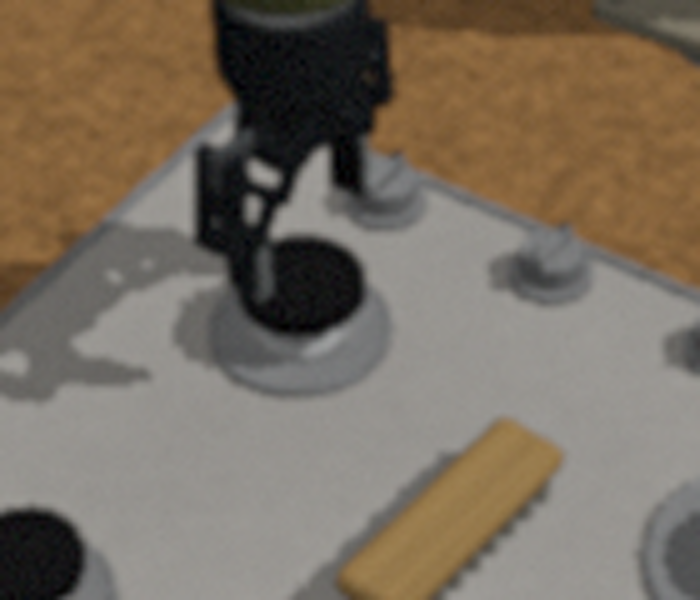

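Straddling the giant cap; descend gently, watching force.

```bash
python3 -m crank '[0,0,-0.2,-1.3,0.8,6,85.4,0,0,-0.2,-1.3,0.8,10,85.4,0,0,-0.2,-1.3,0.8,14,85.4,0,0,-0.2,-1.3,0.8,18,85.4,0,0,-0.2,-1.3,0.8,18,85.4]' 30
python3 -m crank '[0,0,0,0,0,5,85.4,0,0,0,0,0,10,85.4,0,0,0,0,0,15,85.4,0,0,0,0,0,16,85.4,0,0,0,0,0,16,85.4]' 30
```

```text
time_s: 12.8
position: [448.2, -112.5, 43.7]
tcp_rot: [-0.0, 0.707, 0.707, -0.0]
ft_force: [-0.1, -0.7, 0.3]
finger_gap: 85.5
time_s: 13.3
position: [448.4, -112.6, 28.1]
tcp_rot: [-0.0, 0.707, 0.707, -0.0]
ft_force: [-0.5, 0.2, 0.5]
finger_gap: 85.5
```

```bash
python3 -m crank '[0,0,0,0,0,0,78,0,0,0,0,0,0,72,0,0,0,0,0,0,66,0,0,0,0,0,0,62,0,0,0,0,0,0,62,0,0,0,0,0,0,62]' 40
python3 -m crank '[0,0,0,0,0,-3,62,0,0,0,0,0,-6,62,0,0,0,0,0,-12,62,0,0,0,0,0,-30,62,0,0,0,0,0,-60,62,0,0,0,0,0,-70,62,0,0,0,0,0,-70,62]' 40; python3 st.py 465.2 174.8 98
python3 - <<'E'
from h import *
crop(cam("scene"),(230,140,370,260),5,"pics/s6.png")
E
```

```text
time_s: 13.9
position: [448.7, -112.8, 28.9]
tcp_rot: [0.0, 0.707, 0.707, -0.0]
ft_force: [-2.8, 1.2, 7.8]
finger_gap: 67.5
time_s: 14.6
position: [449.5, -113.1, 99.7]
tcp_rot: [0.002, 0.707, 0.707, 0.0]
ft_force: [0.4, 0.2, -2.0]
finger_gap: 67.5
t 14.6 pos [ 449.5 -113.1   99.7] gap 67.5 F [ 0.4  0.2 -2. ]
axes [[0.0007, 1.0, -0.0015], [1.0, -0.0007, 0.0029], [0.0029, -0.0016, -1.0]] j [ 0.74  0.15 -0.63  2.    0.11  1.02  0.06]
tool shift [287.9  15.4   1.3]
turn deg [ 0.16  0.09 -0.04]
```

View pics/s6.png

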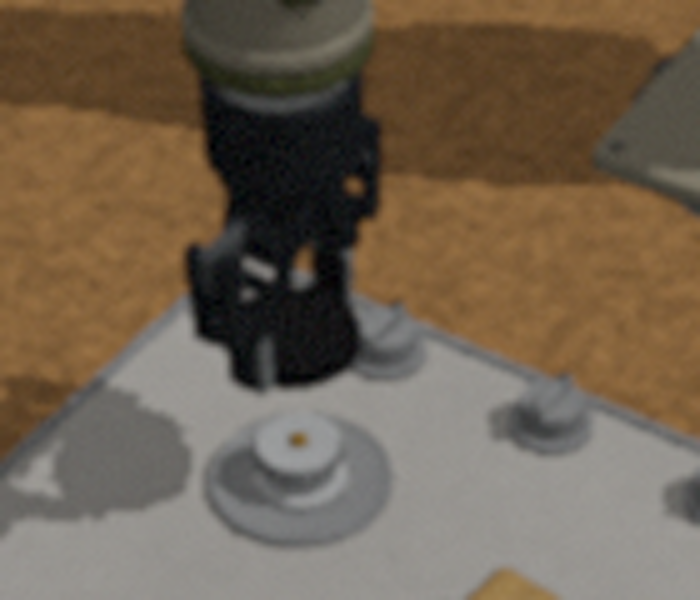

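```bash
python3 -m crank '[0,0,0,35,2,0,62,0,0,0,75,4,0,62,0,0,0,115,6,0,62,0,0,0,155,8,0,62,0,0,0,195,10,0,62,0,0,0,235,12,0,62,0,0,0,270,14,0,62,0,0,0,288,15.4,0,62]' 40; python3 -m crank '[0,0,0,0,0,10,62,0,0,0,0,0,30,62,0,0,0,0,0,45,62,0,0,0,0,0,55,62,0,0,0,0,0,60,62,0,0,0,0,0,60,62]' 40; python3 st.py 465.2 175.3 28
```

```text
time_s: 15.45
position: [462.8, 178.5, 97.0]
tcp_rot: [-0.001, 0.706, 0.708, -0.0]
ft_force: [0.5, -0.9, -2.1]
finger_gap: 67.2
time_s: 16.05
position: [463.7, 174.9, 37.6]
tcp_rot: [-0.0, 0.707, 0.707, -0.0]
ft_force: [-0.7, 0.4, -1.0]
finger_gap: 67.3
t 16.05 pos [463.7 174.9  37.6] gap 67.3 F [-0.7  0.4 -1. ]
axes [[0.0008, 1.0, -0.0002], [1.0, -0.0008, -0.0012], [-0.0012, -0.0002, -1.0]] j [ 0.24  0.37 -0.79  1.96  0.32  0.94 -0.7 ]
tool shift [0.4 1.5 9.6]
turn deg [-0.07  0.01 -0.05]
```

```bash
python3 -m crank '[0,0,0,0.4,1.5,2,62,0,0,0,0.4,1.5,4,62,0,0,0,0.4,1.5,6,62,0,0,0,0.4,1.5,7,62,0,0,0,0.4,1.5,7,62]' 40
python3 -m crank '[0,0,0,0,0,1,62,0,0,0,0,0,2,62,0,0,0,0,0,2,62]' 40
python3 -m crank '[0,0,0,0,0,1,62,0,0,0,0,0,1,62]' 40
```

```text
time_s: 16.55
position: [465.5, 175.6, 31.2]
tcp_rot: [0.0, 0.707, 0.707, -0.0]
ft_force: [-0.3, -0.5, -1.4]
finger_gap: 67.2
time_s: 16.85
position: [465.5, 175.6, 29.2]
tcp_rot: [0.0, 0.707, 0.707, -0.0]
ft_force: [0.4, 0.1, -1.9]
finger_gap: 67.2
time_s: 17.05
position: [465.6, 175.7, 29.0]
tcp_rot: [0.0, 0.707, 0.707, -0.0]
ft_force: [-4.5, -2.3, 10.2]
finger_gap: 67.3
```

```bash
python3 -m crank '[0,0,0,0,0,-1,62,0,0,0,0,0,-1,70,0,0,0,0,0,-1,78,0,0,0,0,0,-1,85.4,0,0,0,0,0,-1,85.4,0,0,0,0,0,-1,85.4]' 30
python3 -m crank '[0,0,0,0,0,-10,85.4,0,0,0,0,0,-25,85.4,0,0,0,0,0,-60,85.4,0,0,0,0,0,-75,85.4,0,0,0,20,40,-75,80,0,0,0,30,80,-75,70,0,0,0,30,120,-75,66,0,0,0,30,165,-75,66]' 30; python3 st.py 674.3 168.8 80
python3 - <<'E'
from h import *
crop(cam("scene"),(300,170,460,290),5,"pics/s7.png")
E
```

```text
time_s: 17.65
position: [465.6, 175.7, 29.3]
tcp_rot: [0.0, 0.707, 0.707, -0.0]
ft_force: [-0.2, -0.1, -0.2]
finger_gap: 85.4
time_s: 18.45
position: [632.0, 205.9, 105.4]
tcp_rot: [0.0, 0.707, 0.707, 0.0]
ft_force: [1.2, 0.1, 1.1]
finger_gap: 66.2
t 18.45 pos [632.  205.9 105.4] gap 66.2 F [1.2 0.1 1.1]
axes [[-0.0002, 1.0, 0.0], [1.0, 0.0002, 0.0008], [0.0008, 0.0, -1.0]] j [ 0.12  0.62 -0.72  1.46  0.42  1.22 -0.65]
tool shift [-37.1  42.3  25.4]
turn deg [ 0.05 -0.    0.01]
```

View pics/s7.png

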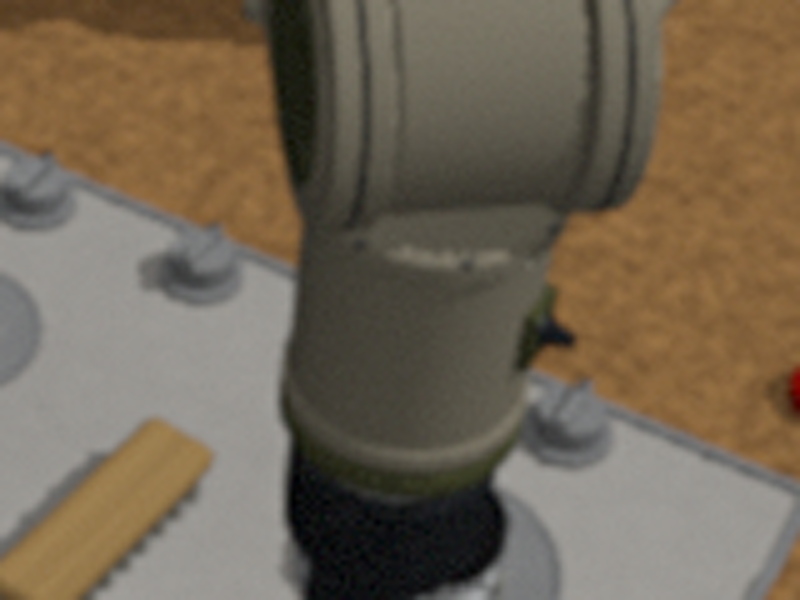

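```bash
python3 -m crank '[0,0,0,-20,25,0,65,0,0,0,-37,43,10,65,0,0,0,-37,43,25,65,0,0,0,-37,43,30,65,0,0,0,-37,43,30,65]' 30; python3 st.py 674.3 168.8 35.5
python3 - <<'E'
from h import *
crop(cam("scene"),(270,270,410,390),5,"pics/s8.png")
E
```

```text
time_s: 19.0
position: [672.4, 169.4, 73.9]
tcp_rot: [-0.001, 0.707, 0.707, -0.001]
ft_force: [0.2, 0.8, -0.2]
finger_gap: 65.0
t 19.0 pos [672.4 169.4  73.9] gap 65.0 F [ 0.2  0.8 -0.2]
axes [[-0.0008, 1.0, 0.0003], [1.0, 0.0008, -0.0017], [-0.0017, 0.0003, -1.0]] j [ 0.15  0.7  -0.69  1.4   0.45  1.21 -0.58]
tool shift [-0.6  2.  38.3]
turn deg [-0.1  -0.01  0.04]
```

View pics/s8.png

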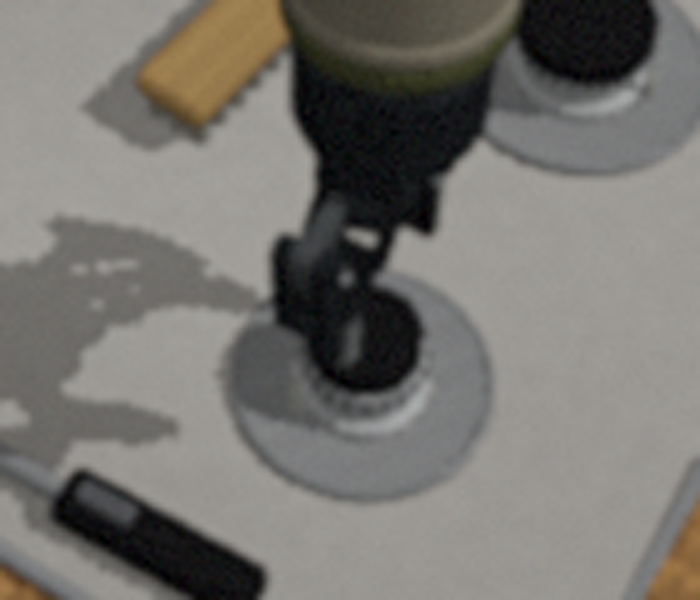

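```bash
python3 -m crank '[0,0,0,-0.6,1,10,65,0,0,0,-0.6,1,20,65,0,0,0,-0.6,1,30,65,0,0,0,-0.6,1,35,65,0,0,0,-0.6,1,38,65,0,0,0,-0.6,1,38,65]' 30; python3 st.py
```

```text
time_s: 19.65
position: [674.4, 168.0, 35.8]
tcp_rot: [-0.0, 0.707, 0.707, -0.0]
ft_force: [-0.3, -1.0, 0.4]
finger_gap: 65.0
t 19.65 pos [674.4 168.   35.8] gap 65.0 F [-0.3 -1.   0.4]
axes [[0.0005, 1.0, -0.0001], [1.0, -0.0005, -0.0006], [-0.0006, -0.0001, -1.0]] j [ 0.14  0.74 -0.67  1.42  0.48  1.15 -0.6 ]
```

```bash
python3 -m crank '[0,0,0,0,0,0,60,0,0,0,0,0,0,54,0,0,0,0,0,0,49,0,0,0,0,0,0,45,0,0,0,0,0,0,45,0,0,0,0,0,0,45]' 40
python3 -m crank '[0,0,0,0,0,-3,45,0,0,0,0,0,-6,45,0,0,0,0,0,-12,45,0,0,0,0,0,-30,45,0,0,0,0,0,-60,45,0,0,0,0,0,-64,45,0,0,0,0,0,-64,45]' 40; python3 st.py 448 -114.8 100
python3 - <<'E'
from h import *
crop(cam("scene"),(270,250,410,370),5,"pics/s9.png")
E
```

```text
time_s: 20.25
position: [674.9, 168.1, 37.2]
tcp_rot: [0.0, 0.707, 0.707, 0.0]
ft_force: [-2.5, -0.1, 5.5]
finger_gap: 49.4
time_s: 20.95
position: [675.5, 168.3, 102.5]
tcp_rot: [0.001, 0.707, 0.707, 0.001]
ft_force: [-0.9, 0.5, -0.7]
finger_gap: 49.4
t 20.95 pos [675.5 168.3 102.5] gap 49.4 F [-0.9  0.5 -0.7]
axes [[0.0006, 1.0, 0.0006], [1.0, -0.0006, 0.0031], [0.0031, 0.0006, -1.0]] j [ 0.15  0.67 -0.7   1.37  0.44  1.25 -0.57]
tool shift [-283.3 -227.3    1.6]
turn deg [ 0.18 -0.03 -0.03]
```

View pics/s9.png

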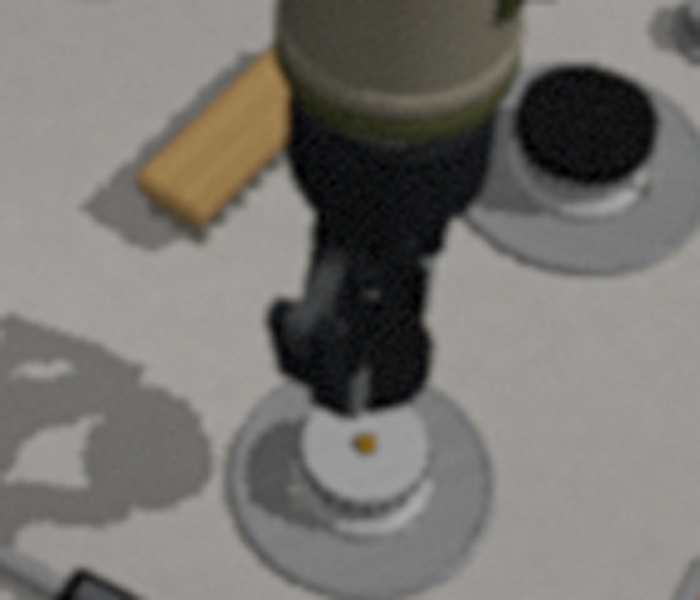

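```bash
python3 -m crank '[0,0,0,-30,-24,0,45,0,0,0,-65,-52,0,45,0,0,0,-103,-82,0,45,0,0,0,-141,-113,0,45,0,0,0,-179,-143,0,45,0,0,0,-217,-174,0,45,0,0,0,-250,-202,0,45,0,0,0,-275,-222,0,45]' 40; python3 st.py 448 -114.8 45
```

```text
time_s: 21.8
position: [449.6, -109.2, 99.4]
tcp_rot: [-0.001, 0.708, 0.706, -0.001]
ft_force: [0.6, -0.1, -0.4]
finger_gap: 48.9
t 21.8 pos [ 449.6 -109.2   99.4] gap 48.9 F [ 0.6 -0.1 -0.4]
axes [[0.003, 1.0, -0.0005], [1.0, -0.003, -0.0021], [-0.0021, -0.0005, -1.0]] j [ 0.85  0.17 -0.75  2.    0.14  1.03  0.03]
tool shift [-5.6 -1.5 54.4]
turn deg [-0.12  0.03 -0.17]
```

```bash
python3 -m crank '[0,0,0,-6,-2,10,45,0,0,0,-6,-2,30,45,0,0,0,-6,-2,45,45,0,0,0,-6,-2,52,45,0,0,0,-6,-2,56,45,0,0,0,-6,-2,56,45]' 40; python3 st.py 448 -115 36
```

```text
time_s: 22.4
position: [450.5, -112.3, 43.9]
tcp_rot: [-0.0, 0.707, 0.707, 0.0]
ft_force: [0.2, 0.9, -1.7]
finger_gap: 49.3
t 22.4 pos [ 450.5 -112.3   43.9] gap 49.3 F [ 0.2  0.9 -1.7]
axes [[-0.0005, 1.0, 0.0007], [1.0, 0.0005, -0.0007], [-0.0007, 0.0007, -1.0]] j [ 0.81  0.27 -0.72  2.04  0.22  0.91 -0.03]
tool shift [-2.7 -2.5  7.9]
turn deg [-0.04 -0.04  0.03]
```

```bash
python3 -m crank '[0,0,0,-2.7,-2.5,0,45,0,0,0,-2.7,-2.5,2,45,0,0,0,-2.7,-2.5,4,45,0,0,0,-2.7,-2.5,5,45,0,0,0,-2.7,-2.5,5,45]' 40
python3 -m crank '[0,0,0,0,0,1,45,0,0,0,0,0,1.5,45,0,0,0,0,0,1.5,45]' 40
python3 -m crank '[0,0,0,0,0,1,45,0,0,0,0,0,1,45]' 40
```

```text
time_s: 22.9
position: [447.9, -115.6, 39.3]
tcp_rot: [0.0, 0.707, 0.707, -0.0]
ft_force: [-0.3, 0.0, -1.2]
finger_gap: 49.2
time_s: 23.2
position: [447.9, -115.6, 37.7]
tcp_rot: [0.0, 0.707, 0.707, -0.0]
ft_force: [0.8, -0.5, -1.2]
finger_gap: 49.1
time_s: 23.4
position: [448.0, -115.6, 37.0]
tcp_rot: [0.0, 0.707, 0.707, -0.0]
ft_force: [-1.8, 0.8, 3.7]
finger_gap: 49.1
```

Contact at 37.0, as expected. Release, retreat, and go toward the large cap.

```bash
python3 -m crank '[0,0,0,0,0,-0.3,45,0,0,0,0,0,-0.3,54,0,0,0,0,0,-0.3,62,0,0,0,0,0,-0.3,66,0,0,0,0,0,-0.3,66,0,0,0,0,0,-0.3,66]' 30
python3 -m crank '[0,0,0,0,0,-10,66,0,0,0,0,0,-25,66,0,0,0,0,0,-55,70,0,0,0,0,0,-70,76,0,0,0,0,50,-70,76,0,0,0,-5,100,-70,76,0,0,0,-7,150,-70,76,0,0,0,-8,190,-70,76]' 30; python3 st.py 671.2 -122.5 80
python3 - <<'E'
from h import *
crop(cam("scene"),(210,170,370,310),5,"pics/s10.png")
crop(cam("top"),(160,90,430,320),2.6,"pics/t10.png")
E
```

```text
time_s: 24.0
position: [448.0, -115.6, 37.1]
tcp_rot: [0.0, 0.707, 0.707, 0.0]
ft_force: [0.1, 0.2, 0.2]
finger_gap: 66.0
time_s: 24.8
position: [640.4, -124.4, 108.6]
tcp_rot: [0.001, 0.708, 0.707, 0.0]
ft_force: [-0.6, -0.1, -0.2]
finger_gap: 76.0
t 24.8 pos [ 640.4 -124.4  108.6] gap 76.0 F [-0.6 -0.1 -0.2]
axes [[0.0017, 1.0, -0.0003], [1.0, -0.0017, 0.0015], [0.0015, -0.0003, -1.0]] j [ 0.61  0.57 -0.68  1.5   0.37  1.2  -0.12]
tool shift [ 2.  30.7 28.6]
turn deg [ 0.09  0.01 -0.1 ]
```

View pics/s10.png

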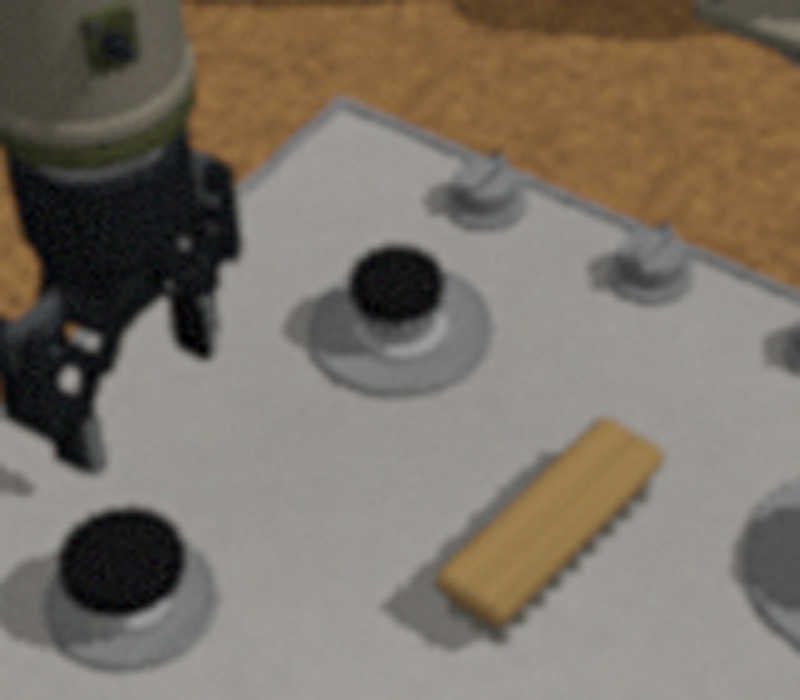

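View pics/t10.png

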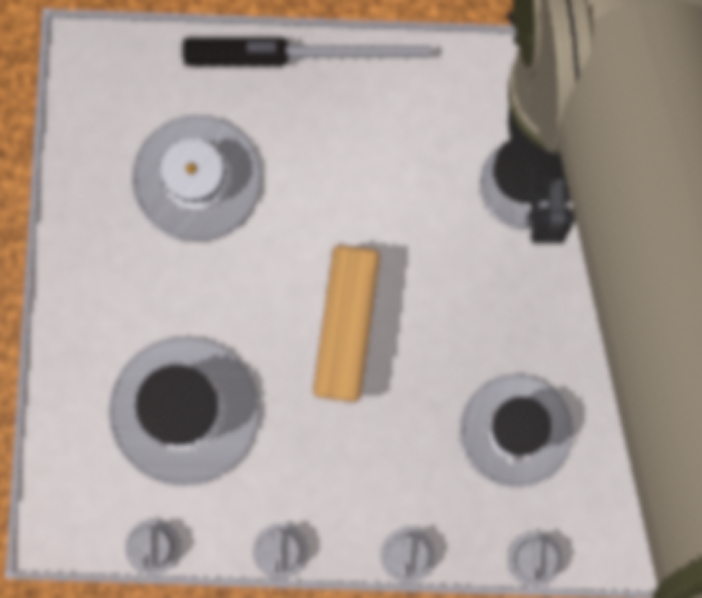

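```bash
python3 -m crank '[0,0,0,2,20,0,76,0,0,0,2,31,10,76,0,0,0,2,31,30,76,0,0,0,2,31,30,76,0,0,0,2,31,30,76]' 30; python3 st.py 671.2 -122.5 31
python3 - <<'E'
from h import *
crop(cam("scene"),(180,220,320,340),5,"pics/s11.png")
E
```

```text
time_s: 25.4
position: [668.6, -121.9, 78.3]
tcp_rot: [0.0, 0.707, 0.707, -0.0]
ft_force: [0.3, 0.6, 0.4]
finger_gap: 76.1
t 25.4 pos [ 668.6 -121.9   78.3] gap 76.1 F [0.3 0.6 0.4]
axes [[0.0006, 1.0, -0.0], [1.0, -0.0006, 0.0], [0.0, -0.0, -1.0]] j [ 0.57  0.66 -0.65  1.44  0.41  1.19 -0.14]
tool shift [-0.6  2.6 47.3]
turn deg [ 0.    0.   -0.04]
```

View pics/s11.png

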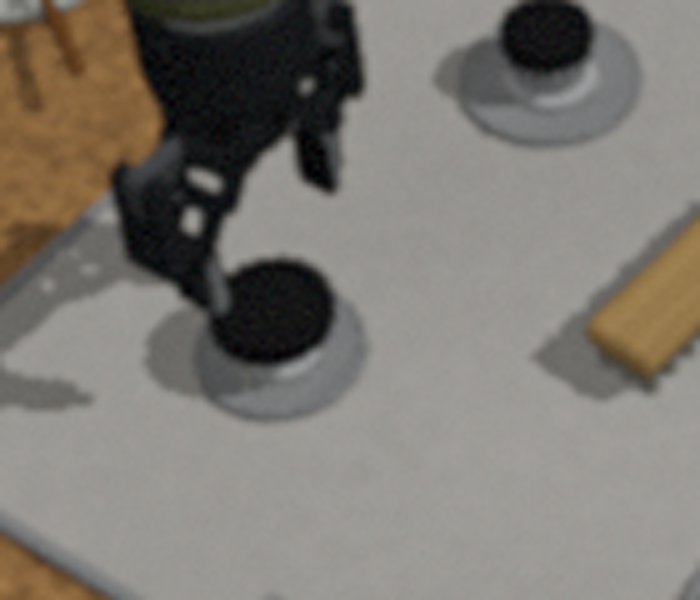

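```bash
python3 -m crank '[0,0,0,-0.6,2,8,80,0,0,0,-0.6,2,15,80,0,0,0,-0.6,2,20,80,0,0,0,-0.6,2,25,80,0,0,0,-0.6,2,28,80,0,0,0,-0.6,2,28,80]' 30;python3 -m crank '[0,0,0,0,0,5,80,0,0,0,0,0,10,80,0,0,0,0,0,15,80,0,0,0,0,0,19,80,0,0,0,0,0,19,80]' 30; python3 st.py
```

```text
time_s: 26.05
position: [670.6, -122.2, 48.5]
tcp_rot: [-0.0, 0.707, 0.707, -0.0]
ft_force: [-1.2, 0.0, -0.2]
finger_gap: 79.8
time_s: 26.55
position: [670.5, -122.3, 29.3]
tcp_rot: [-0.0, 0.707, 0.707, -0.0]
ft_force: [0.5, -0.5, -0.1]
finger_gap: 80.0
t 26.55 pos [ 670.5 -122.3   29.3] gap 80.0 F [ 0.5 -0.5 -0.1]
axes [[0.0004, 1.0, 0.0001], [1.0, -0.0004, -0.0011], [-0.0011, 0.0001, -1.0]] j [ 0.55  0.71 -0.63  1.46  0.44  1.11 -0.16]
```

```bash
python3 -m crank '[0,0,0,0,0,-1,72,0,0,0,0,0,-1,66,0,0,0,0,0,-1,60,0,0,0,0,0,-1,54,0,0,0,0,0,-1,54,0,0,0,0,0,-1,54]' 40
python3 -m crank '[0,0,0,0,0,-3,54,0,0,0,0,0,-6,54,0,0,0,0,0,-12,54,0,0,0,0,0,-30,54,0,0,0,0,0,-60,54,0,0,0,0,0,-70,54,0,0,0,0,0,-70,54]' 40; python3 st.py 673.4 168.0 100
python3 - <<'E'
from h import *
crop(cam("scene"),(180,200,320,320),5,"pics/s12.png")
E
```

```text
time_s: 27.15
position: [671.4, -122.3, 32.0]
tcp_rot: [0.0, 0.707, 0.707, 0.0]
ft_force: [-3.1, -0.4, 5.8]
finger_gap: 58.6
time_s: 27.85
position: [672.3, -122.4, 103.7]
tcp_rot: [0.002, 0.707, 0.707, 0.001]
ft_force: [-0.1, 0.4, -2.5]
finger_gap: 58.3
t 27.85 pos [ 672.3 -122.4  103.7] gap 58.3 F [-0.1  0.4 -2.5]
axes [[0.0006, 1.0, -0.0009], [1.0, -0.0006, 0.004], [0.004, -0.0009, -1.0]] j [ 0.57  0.64 -0.66  1.41  0.4   1.23 -0.14]
tool shift [290.4   1.    3.5]
turn deg [ 0.23  0.05 -0.04]
```

View pics/s12.png

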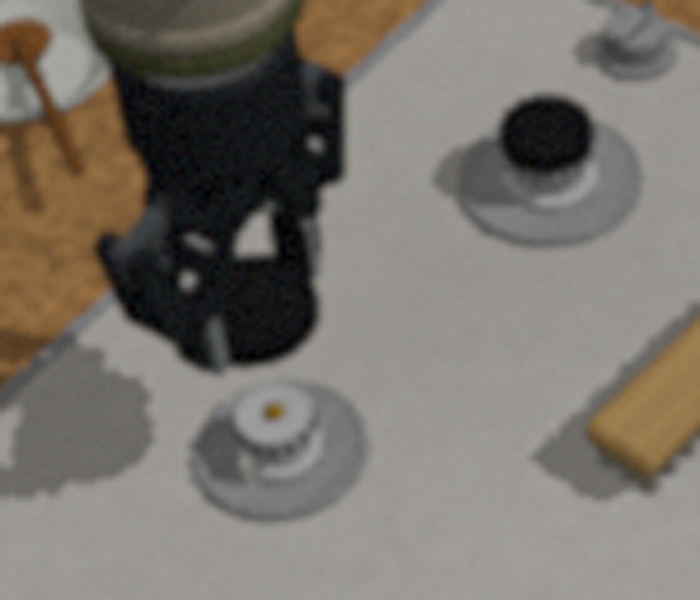

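```bash
python3 -m crank '[0,0,0,35,0,0,54,0,0,0,75,0,0,54,0,0,0,115,0,0,54,0,0,0,155,0.5,0,54,0,0,0,195,1,0,54,0,0,0,235,1,0,54,0,0,0,272,1,0,54,0,0,0,290.5,1,0,54]' 40; python3 -m crank '[0,0,0,0,0,10,54,0,0,0,0,0,30,54,0,0,0,0,0,45,54,0,0,0,0,0,55,54,0,0,0,0,0,60,54,0,0,0,0,0,60,54]' 40; python3 st.py 673.8 168.3 31
```

```text
time_s: 28.7
position: [670.2, 172.7, 99.6]
tcp_rot: [-0.001, 0.706, 0.709, -0.0]
ft_force: [-0.6, 1.0, -1.6]
finger_gap: 58.2
time_s: 29.3
position: [671.8, 167.6, 40.3]
tcp_rot: [-0.0, 0.707, 0.707, -0.001]
ft_force: [1.0, -0.6, -1.8]
finger_gap: 58.3
t 29.3 pos [671.8 167.6  40.3] gap 58.3 F [ 1.  -0.6 -1.8]
axes [[0.001, 1.0, -0.0004], [1.0, -0.001, -0.001], [-0.001, -0.0004, -1.0]] j [ 0.14  0.73 -0.68  1.42  0.48  1.15 -0.6 ]
tool shift [0.7 2.  9.3]
turn deg [-0.06  0.02 -0.06]
```

```bash
python3 -m crank '[0,0,0,0.7,2,2,54,0,0,0,0.7,2,4,54,0,0,0,0.7,2,5.5,54,0,0,0,0.7,2,5.5,54]' 40
python3 -m crank '[0,0,0,0,0,1,54,0,0,0,0,0,2,54,0,0,0,0,0,2,54]' 40
python3 -m crank '[0,0,0,0,0,1,54,0,0,0,0,0,1,54]' 40
```

```text
time_s: 29.7
position: [674.1, 168.9, 35.6]
tcp_rot: [0.0, 0.707, 0.707, -0.0]
ft_force: [-0.4, 0.5, -1.8]
finger_gap: 58.6
time_s: 30.0
position: [674.0, 168.8, 33.5]
tcp_rot: [0.0, 0.707, 0.707, -0.0]
ft_force: [0.6, 0.4, -1.6]
finger_gap: 58.7
time_s: 30.2
position: [674.0, 168.8, 32.5]
tcp_rot: [0.0, 0.707, 0.707, -0.0]
ft_force: [0.4, -0.3, -1.2]
finger_gap: 58.2
```

```bash
python3 -m crank '[0,0,0,0,0,0.7,54,0,0,0,0,0,0.7,54]' 40
python3 -m crank '[0,0,0,0,0,0.7,54,0,0,0,0,0,0.7,54]' 40
```

```text
time_s: 30.4
position: [674.2, 168.9, 32.3]
tcp_rot: [0.0, 0.707, 0.707, 0.0]
ft_force: [-2.2, -0.6, 2.2]
finger_gap: 58.5
time_s: 30.6
position: [674.2, 168.9, 32.2]
tcp_rot: [0.0, 0.707, 0.707, 0.0]
ft_force: [-6.2, -1.8, 7.3]
finger_gap: 58.2
```

Seated. Release and go to the trivet.

```bash
python3 -m crank '[0,0,0,0,0,-0.7,54,0,0,0,0,0,-0.7,62,0,0,0,0,0,-0.7,70,0,0,0,0,0,-0.7,76,0,0,0,0,0,-0.7,76,0,0,0,0,0,-0.7,76]' 30
python3 -m crank '[0,0,0,0,0,-10,76,0,0,0,0,0,-25,76,0,0,0,0,0,-55,70,0,0,0,0,0,-70,60,0,0,0,33,-26,-70,56,0,0,0,70,-55,-70,56,0,0,0,108,-84,-70,56,0,0,0,145,-113,-70,56]' 30; python3 st.py 480.3 419.7 60
```

```text
time_s: 31.2
position: [674.1, 168.9, 31.8]
tcp_rot: [0.0, 0.707, 0.707, -0.0]
ft_force: [-0.2, 0.1, -0.8]
finger_gap: 75.8
time_s: 32.0
position: [560.2, 315.4, 103.0]
tcp_rot: [0.0, 0.707, 0.707, 0.001]
ft_force: [-0.3, 0.4, 0.6]
finger_gap: 56.3
t 32.0 pos [560.2 315.4 103. ] gap 56.3 F [-0.3  0.4  0.6]
axes [[0.0008, 1.0, 0.0005], [1.0, -0.0008, 0.0014], [0.0014, 0.0005, -1.0]] j [-0.03  0.58 -0.76  1.53  0.42  1.2  -0.86]
tool shift [104.2 -80.   42.9]
turn deg [ 0.08 -0.03 -0.04]
```

```bash
python3 -m crank '[0,0,0,38,-29,0,56,0,0,0,75,-58,0,56,0,0,0,104,-80,0,56,0,0,0,104,-80,20,56,0,0,0,104,-80,43,56,0,0,0,104,-80,50,56,0,0,0,104,-80,50,56]' 30; python3 st.py 480.3 419.2 10.5
python3 - <<'E'
from h import *
crop(cam("scene"),(270,210,540,390),2.9,"pics/s13.png")
E
```

```text
time_s: 32.7
position: [481.1, 417.5, 51.5]
tcp_rot: [0.0, 0.707, 0.707, -0.001]
ft_force: [-0.2, -0.1, 0.4]
finger_gap: 56.0
t 32.7 pos [481.1 417.5  51.5] gap 56.0 F [-0.2 -0.1  0.4]
axes [[0.0008, 1.0, -0.001], [1.0, -0.0008, -0.0009], [-0.0009, -0.001, -1.0]] j [-0.23  0.64 -0.76  1.58  0.47  1.12 -1.1 ]
tool shift [ 1.7 -0.7 41. ]
turn deg [-0.05  0.05 -0.04]
```

View pics/s13.png

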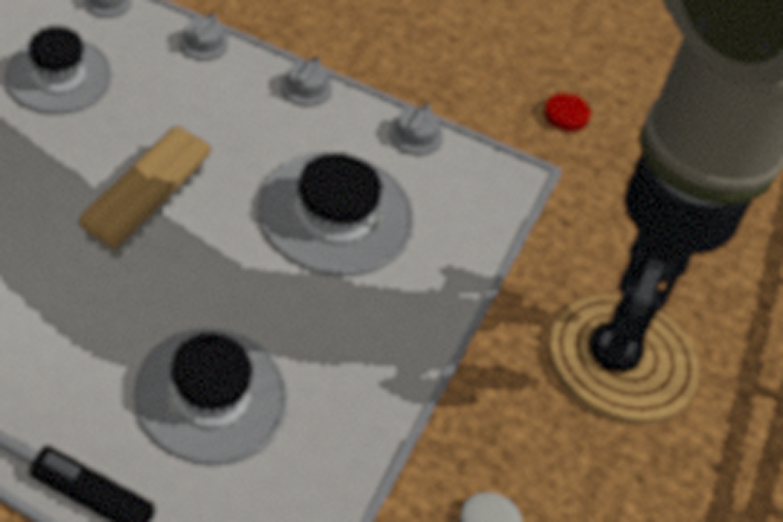

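```bash
python3 -m crank '[0,0,0,1.5,-0.7,12,56,0,0,0,1.5,-0.7,24,56,0,0,0,1.5,-0.7,34,56,0,0,0,1.5,-0.7,39,56,0,0,0,1.5,-0.7,41,56,0,0,0,1.5,-0.7,41,56]' 30; python3 st.py
```

```text
time_s: 33.35
position: [480.4, 419.4, 10.7]
tcp_rot: [-0.0, 0.707, 0.707, -0.0]
ft_force: [0.1, -0.3, 0.4]
finger_gap: 56.3
t 33.35 pos [480.4 419.4  10.7] gap 56.3 F [ 0.1 -0.3  0.4]
axes [[0.0005, 1.0, -0.0002], [1.0, -0.0005, -0.0003], [-0.0003, -0.0002, -1.0]] j [-0.25  0.69 -0.73  1.6   0.51  1.06 -1.13]
```

```bash
python3 -m crank '[0,0,0,0,0,0,50,0,0,0,0,0,0,45,0,0,0,0,0,0,41,0,0,0,0,0,0,36,0,0,0,0,0,0,36,0,0,0,0,0,0,36]' 40
python3 -m crank '[0,0,0,0,0,-3,36,0,0,0,0,0,-6,36,0,0,0,0,0,-12,36,0,0,0,0,0,-30,36,0,0,0,0,0,-60,36,0,0,0,0,0,-90,36,0,0,0,0,0,-95,36,0,0,0,0,0,-95,36]' 40; python3 st.py 669.5 -125 105
python3 - <<'E'
from h import *
crop(cam("scene"),(410,220,550,360),5,"pics/s14.png")
E
```

```text
time_s: 33.95
position: [480.7, 419.7, 11.7]
tcp_rot: [0.0, 0.707, 0.707, 0.0]
ft_force: [-0.8, -1.0, 5.4]
finger_gap: 40.3
time_s: 34.75
position: [481.1, 420.1, 108.0]
tcp_rot: [0.0, 0.707, 0.707, 0.001]
ft_force: [0.2, -0.5, -1.2]
finger_gap: 39.9
t 34.75 pos [481.1 420.1 108. ] gap 39.9 F [ 0.2 -0.5 -1.2]
axes [[0.0005, 1.0, 0.0016], [1.0, -0.0006, 0.0025], [0.0025, 0.0016, -1.0]] j [-0.21  0.58 -0.79  1.53  0.43  1.21 -1.07]
tool shift [-545.   188.7    2.6]
turn deg [ 0.14 -0.09 -0.03]
```

View pics/s14.png

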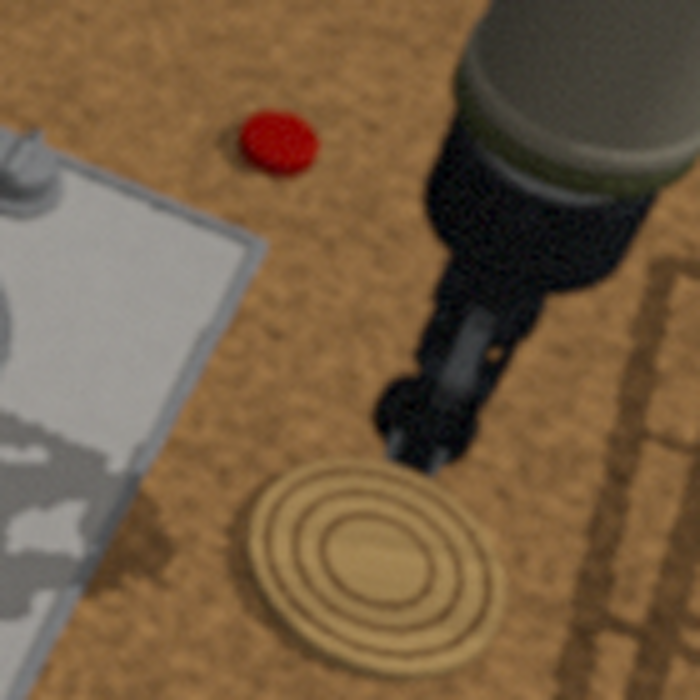

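Cap held. Carry it over.

```bash
python3 -m crank '[0,0,0,-30,10,0,36,0,0,0,-68,23,0,36,0,0,0,-108,37,0,36,0,0,0,-148,51,0,36,0,0,0,-188,65,0,36,0,0,0,-228,79,0,36,0,0,0,-268,93,0,36,0,0,0,-308,107,0,36]' 40; python3 -m crank '[0,0,0,-40,14,0,36,0,0,0,-80,28,0,36,0,0,0,-120,42,0,36,0,0,0,-160,56,0,36,0,0,0,-200,70,0,36,0,0,0,-225,78,0,36,0,0,0,-235,82,0,36,0,0,0,-235,82,0,36]' 40; python3 st.py 669.5 -125 45
```

```text
time_s: 35.6
position: [586.9, 109.4, 104.8]
tcp_rot: [-0.0, 0.707, 0.707, -0.001]
ft_force: [-0.1, 0.0, -0.4]
finger_gap: 39.6
time_s: 36.4
position: [668.8, -124.8, 104.6]
tcp_rot: [-0.001, 0.708, 0.706, -0.001]
ft_force: [-0.2, -0.0, -1.4]
finger_gap: 40.1
t 36.4 pos [ 668.8 -124.8  104.6] gap 40.1 F [-0.2 -0.  -1.4]
axes [[0.0025, 1.0, 0.0002], [1.0, -0.0025, -0.0018], [-0.0018, 0.0002, -1.0]] j [ 0.56  0.63 -0.64  1.41  0.38  1.23 -0.12]
tool shift [-0.2  0.8 59.6]
turn deg [-0.1  -0.01 -0.15]
```

```bash
python3 -m crank '[0,0,0,0,0.8,15,36,0,0,0,0,0.8,30,36,0,0,0,0,0.8,45,36,0,0,0,0,0.8,55,36,0,0,0,0,0.8,59,36,0,0,0,0,0.8,59,36]' 40; python3 st.py 669.5 -125 37;python3 - <<'E'
from h import *
s=cam("scene")
print(onz(s,234.4,281.8,40)); crop(s,(180,230,300,330),6,"pics/s15.png")
E
```

```text
time_s: 37.0
position: [669.7, -123.4, 46.1]
tcp_rot: [-0.0, 0.707, 0.707, -0.0]
ft_force: [-0.1, -0.9, -0.6]
finger_gap: 40.0
t 37.0 pos [ 669.7 -123.4   46.1] gap 40.0 F [-0.1 -0.9 -0.6]
axes [[0.0003, 1.0, 0.0002], [1.0, -0.0003, -0.0011], [-0.0011, 0.0002, -1.0]] j [ 0.55  0.69 -0.62  1.46  0.42  1.13 -0.15]
tool shift [-1.6 -0.1  9.1]
turn deg [-0.06 -0.01 -0.02]
[ 672.50772982 -122.07805054   40.        ]
```

View pics/s15.png

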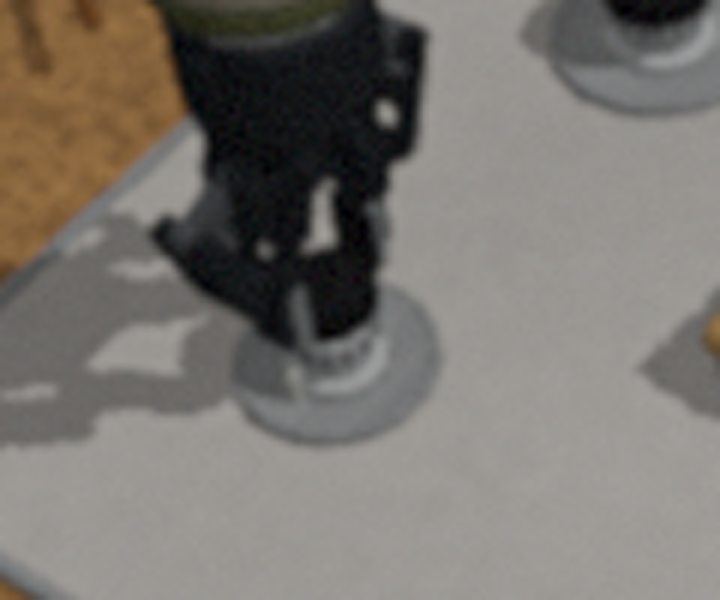

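```bash
python3 -m crank '[0,0,0,-0.5,0,2,36,0,0,0,-0.5,0,4,36,0,0,0,-0.5,0,6,36,0,0,0,-0.5,0,7,36,0,0,0,-0.5,0,7,36]' 40
python3 -m crank '[0,0,0,0,0,1,36,0,0,0,0,0,1.5,36,0,0,0,0,0,1.5,36]' 40
python3 -m crank '[0,0,0,0,0,0.7,36,0,0,0,0,0,0.7,36]' 40
```

```text
time_s: 37.55
position: [669.9, -124.1, 39.8]
tcp_rot: [-0.0, 0.707, 0.707, -0.0]
ft_force: [-0.1, 0.4, -1.3]
finger_gap: 39.9
time_s: 37.85
position: [670.0, -124.1, 38.4]
tcp_rot: [-0.0, 0.707, 0.707, -0.0]
ft_force: [1.0, 1.2, -1.0]
finger_gap: 40.1
time_s: 38.05
position: [670.1, -124.1, 37.7]
tcp_rot: [0.0, 0.707, 0.707, 0.0]
ft_force: [1.1, 0.8, -0.3]
finger_gap: 40.2
```

```bash
python3 -m crank '[0,0,0,0,0,0.7,36,0,0,0,0,0,0.7,36]' 40
python3 -m crank '[0,0,0,0,0,0.7,36,0,0,0,0,0,0.7,36]' 40
```

```text
time_s: 38.25
position: [670.1, -124.1, 37.7]
tcp_rot: [0.0, 0.707, 0.707, -0.0]
ft_force: [-2.7, 0.7, 5.5]
finger_gap: 40.4
time_s: 38.45
position: [670.2, -124.1, 37.6]
tcp_rot: [0.0, 0.707, 0.707, -0.0]
ft_force: [-4.6, 1.5, 10.9]
finger_gap: 40.5
```

Seated (contact at 37.7, as expected). Release and clear away.

```bash
python3 -m crank '[0,0,0,0,0,-1,36,0,0,0,0,0,-1,45,0,0,0,0,0,-1,54,0,0,0,0,0,-1,62,0,0,0,0,0,-1,62,0,0,0,0,0,-1,62]' 30
python3 -m crank '[0,0,0,0,0,-10,62,0,0,0,0,0,-25,62,0,0,0,0,0,-60,62,0,0,0,0,0,-110,62,0,0,0,-50,-20,-130,62,0,0,0,-100,-40,-130,62,0,0,0,-150,-60,-130,62,0,0,0,-200,-90,-130,62]' 30
python3 -m crank '[0,0,0,-40,-30,0,62,0,0,0,-80,-60,0,62,0,0,0,-120,-90,0,62,0,0,0,-150,-120,0,62,0,0,0,-150,-120,0,62,0,0,0,-150,-120,0,62]' 30
python3 meas.py; python3 m2.py | head -4
python3 - <<'E'
from h import *
crop(cam("scene"),(200,190,470,380),2.9,"pics/s16.png")
crop(cam("top"),(160,90,430,320),2.6,"pics/t16.png")
E
```

```text
time_s: 39.05
position: [670.0, -124.1, 37.2]
tcp_rot: [-0.0, 0.707, 0.707, -0.0]
ft_force: [-0.1, 0.4, 0.0]
finger_gap: 62.0
time_s: 39.85
position: [590.8, -306.0, 169.4]
tcp_rot: [0.001, 0.707, 0.707, 0.0]
ft_force: [0.4, -0.4, 0.5]
finger_gap: 62.0
time_s: 40.45
position: [470.4, -455.0, 168.7]
tcp_rot: [0.001, 0.708, 0.706, 0.0]
ft_force: [1.6, 1.4, -0.0]
finger_gap: 62.0
giantB/small [467.1 176.9  38.2] gap 2.0
largeB/med [675.7 168.9  39. ] gap 1.4
smallB/large [ 671.9 -125.4   37.1] gap 0.6
medB/giant [ 449.1 -116.1   36.3] gap 0.2
hob z est 0.6428400096983324
giantB/small top [465.8 175.8  67.3] expR 66 120 rms 0.64 cap top-view xy [466.4 177.4]
giantB/small scene [466.1 174.5  66.7] expR 66 107 rms 0.65 cap top-view xy [467.1 175.9]
largeB/med top [674.3 167.9  58.8] expR 58 120 rms 0.82 cap top-view xy [674.9 169.2]
largeB/med scene [676.4 168.2  57.3] expR 58 114 rms 1.49 cap top-view xy [675.3 167.9]
smallB/large top [ 666.8 -125.    40.1] expR 42 111 rms 1.94 cap top-view xy [ 670.6 -124.7]
smallB/large scene [ 670.7 -126.9   43.4] expR 42 87 rms 0.69 cap top-view xy [ 672.3 -125.4]
medB/giant top [ 449.  -115.4   51. ] expR 50 115 rms 0.51 cap top-view xy [ 448.6 -115.5]
medB/giant scene [ 450.1 -117.4   50. ] expR 50 57 rms 1.17 cap top-view xy [ 450.3 -115.3]
giant [465.2 174.9] 114 0.31
large [673.4 167.9] 99 0.35
small [ 669.1 -125.1] 85 0.63
med [ 448.4 -114.3] 101 0.66
```

View pics/s16.png

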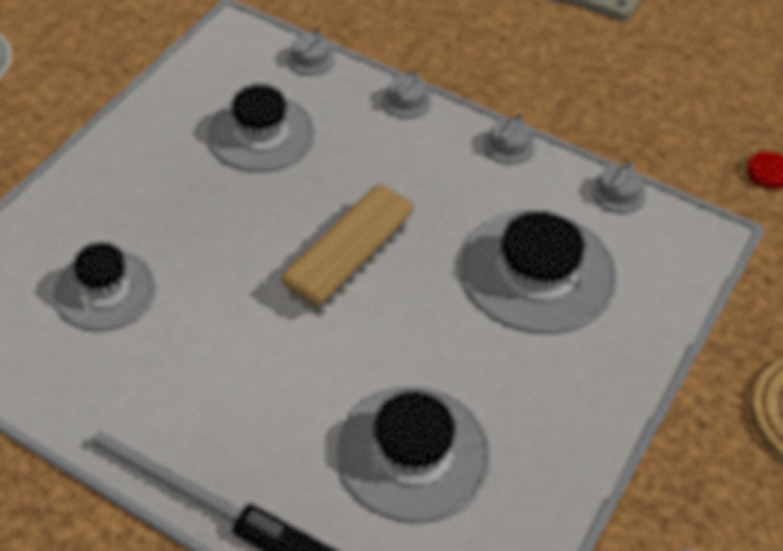

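View pics/t16.png

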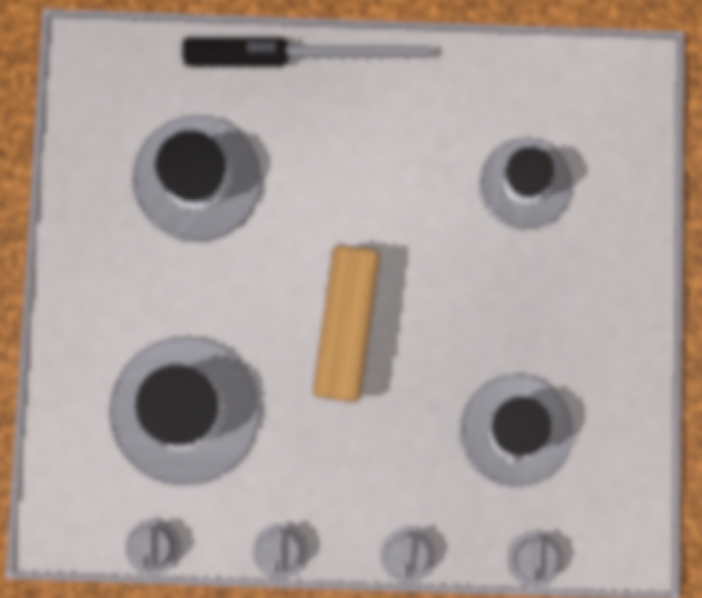

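All four caps are within about 3 mm of their burner centres and lie level. The brush has not moved, and the arm is clear.

```bash
python3 -m crank '[0,0,0,0,0,0,62,0,0,0,0,0,0,62,0,0,0,0,0,0,62]' 30; python3 -c "
from cell import r
print(r.close_job())"
```

```text
time_s: 41.0
position: [471.2, -453.8, 167.3]
tcp_rot: [-0.0, 0.707, 0.707, 0.0]
ft_force: [-0.6, 0.1, 0.1]
finger_gap: 62.2
the job is handed in; nothing more can be done
None
```

All four caps are now on the burners of their own size, and the job was handed in at about 41 s of the 138 s allowed. I laid the small cap aside on the trivet, then placed giant, medium and large on their burners, and finally the small one. Each cap was lowered until a light contact force showed (about 4–11 N) before I opened the fingers.

**Last checks:**
- **Position:** The final pictures put each cap within about 3 mm of its burner's centre, against the 11 mm allowed, and all of them look level.
- **Height:** Contact on each burner came at the tool height expected for its seat.
- **Brush and arm:** The brush looks unmoved, and the gripper stood clear of everything.

**Disagreements:**
- **Hob height:** The two cameras together put the hob's top at about 1–2 mm. Touching the seat and the trivet put it at about 6 mm, and I used that value.
- **Camera offset:** The two cameras also differ by 2–3 mm sideways.
- **Small burner:** One of the bowl fits on the small burner was rough, giving a radius of 40 mm instead of 42. I relied on the other fits and the spigot there.

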